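# Put the glue scraper away in the leaning slot under the shelf

### The job

The orange-handled glue scraper has dried: lift it out of the dark drying block and slide its blade down into the leaning slot of the plywood rack, in under the rack's low shelf, until it is fully home. Keep hold of it until the blade is all but at the bottom, do not just drop it in, then let go and leave it there; do not disturb the glue bottle, sanding block, handscrew clamp or offcut.

Things in the scene. Friction and masses are not known exactly. Their poses are not given: they have to be found in the camera images.
- scraper: Loose glue scraper, 198 mm long, 0.16 kg. Origin: centre of the blade's lower edge; z up the tool to the handle end, y along blade width, x thickness. Steel blade 70 (y) x 4 (x), z 0-95 mm; brass collar 36 x 16, z 89-101; orange handle 30 (y) x 22 (x), black end cap, z 101-198. Both faces alike, either way round will do. Starts upright in the drying block, lowest 45 mm inside.
- dry_block: Fixed dark wood drying block, 90 (x) x 120 (y) x 60 (z) mm, origin at the centre of its underside. An upright slot, 7 (x) x 76 (y) mm and 45 mm deep, opens at the centre of its top.
- rack: Fixed plywood rack, open front at its -x, z up. Origin on the bench straight below the slot mouth. Base x -60 to 130, y -75 to 75, z 0-14 mm, carrying the leaning slotted block (slot). A shelf overhangs that: x 12 to 130, y -75 to 75, z 185-200 mm, with a tin and a carton fixed on it (to z 245, x 70-120). Rear posts x 97-127.
- slot: Fixed pale wood block with the target slot. Origin: centre of the slot mouth, 100 mm above the bench. z points out of the slot, leaning 28 degrees from vertical to the rack's front (-x); the blade goes in along -z. Slot 9 (x) x 78 (y) mm, 75 deep (flat floor at z -75), 3 mm chamfer. Block 45 (x) x 106 (y), z -85 to 0. Home: blade edge on the slot floor, handle leaning out to the front.
- glue_bottle: Bystander: yellow glue bottle, 62 mm diameter, 190 mm tall, upright; origin at the centre of its underside.
- sanding_block: Bystander: cork sanding block 70 x 50 x 32 mm; origin at the centre of its underside.
- handscrew: Bystander: wooden handscrew clamp lying flat, jaws 190 mm long (x), about 320 mm over its two handles (y), 36 mm high; origin at the centre of its underside.
- offcut: Bystander: plywood offcut 160 (x) x 70 (y) x 36 mm; origin at the centre of its underside.
There are look-alikes about, which are no part of the job. There is more than one size of the scraper; the one meant has the size given above.

How it is judged:
On the way:
1. the scraper is led down the slot in the gripper: still held when its blade edge is 60 mm or more below the mouth (z of scraper in the frame of slot below -0.06 m and x of scraper in the frame of slot between -0.006 and 0.006 m and y of scraper in the frame of slot between -0.008 and 0.008 m and contact force between the fingers and scraper above 1 N), for 0.1 s.
At the end, for the whole second after the job is handed in: The scraper is at rest in the leaning slot of the rack, blade edge within 6 mm of the slot floor (at least 69 mm below the mouth), in line with the slot within 0.12 rad (z of scraper in the frame of slot below -0.069 m and x of scraper in the frame of slot between -0.006 and 0.006 m and y of scraper in the frame of slot between -0.008 and 0.008 m and angle between the z axis of scraper and the z axis of slot, either way round below 0.12 rad and linear speed of scraper below 0.02 m/s); the robot touches nothing.
It fails at once if the glue bottle is shifted or knocked over (moved more than 30 mm) (distance of glue_bottle from where it was at the start of the episode above 0.03 m).
It fails at once if the sanding block is shifted or knocked over (moved more than 30 mm) (distance of sanding_block from where it was at the start of the episode above 0.03 m).
It fails at once if the handscrew is shifted or knocked over (moved more than 30 mm) (distance of handscrew from where it was at the start of the episode above 0.03 m).
It fails at once if the offcut is shifted or knocked over (moved more than 30 mm) (distance of offcut from where it was at the start of the episode above 0.03 m).
It also fails if it takes over 53 s, if anything falls off the work surface, if the arm or the gripper's body presses on something with over 40 N, if the wrist force passes 120 N, or if a joint passes its speed limit or range.

### The arm

A 7-joint arm with a two-finger parallel gripper is mounted at the origin on the work surface. World frame = base frame: x ahead of the robot, y to its left, z up, the work surface at z = 0. Lengths are in m, angles in rad, forces in N, time in s.
With the tool pointing down it reaches from about 0.425 to 0.925 m from the base axis. Payload 6.8 kg.
Tool frame: the origin (TCP) lies at the very end of the fingers, on their centre line; the grasp point (between the pads) lies 19 mm behind it (manip.tcp_to_grasp is the distance from the TCP to the grasp point, in m); z points along the fingers, y is the direction in which the jaws open and shut (so a half turn about z gives the same grasp; the last joint's range is limited). The gripper opens to 85 mm and grips with 20 to 120 N. Pads are 22 mm wide; open, the fingers measure 114 mm over their backs; the gripper's body (76 mm by 85 mm) begins 54 mm behind the grasp point. The pads swing forward as they close: fully open they stand 13 mm farther back than shut.
Start: joints at [-1.4, 0.477, 0.022, 1.555, -0.011, 1.109, -0.083], TCP at [0.186, 0.649, 0.231] pointing down, gripper open.
Joint ranges: [-2.96, 2.96], [-0.34, 2.1], [-1.41, 1.46], [0.24, 2.44], [-1.37, 4.51], [0.17, 1.92], [-2.96, 2.96]. Speed limits (rad/s): [2.39, 2.39, 3.14, 3.14, 3.14, 3.14, 3.14].

### API

Orientations are given as a rotation vector (axis times angle).
In Python, from cell import manip gives the robot as it stands.
- The arm moves only by the shell command python3 -m jog 'ROWS' [FORCE]. ROWS is JSON, a list of rows, each a list of 7 numbers: the shift along the tool's x, y, z in mm, then the turn, a rotation vector about the tool's x, y, z in rad, then the finger opening in mm, from 0 to 85.4. In form: [[tx, ty, tz, wx, wy, wz, claw], ...]. A call has 1 to 20 rows; each row is the pose to reach, as a shift and turn from the pose measured when the call began, along the tool's axes at that moment; what a row does not reach only later rows make up. A row lasts 1/8 s, in which the tool goes at most 62.5 mm and 10.7 degrees, less where a joint would pass 70% of its speed; a pose out of reach is approached as far as the arm can. A call with a gripper value outside its range is refused whole. The fingers move at their own pace and stop on an object; FORCE is the grip in N (left out, the last holds). Time passes only in rows, so rows that repeat a pose let the fingers close. It gives the time, the measured TCP pose, the force and the opening at its end, in the units of the state.
- manip.read_state(): the state, without advancing time (a new reading comes with each control period).
- manip.capture(name): name is "side" or "top" or "wrist"; returns a dict with "image" (384x512x3 uint8, red, green, blue), "fx", "fy", "cx", "cy" (pixels), "world_to_cam" (4x4, takes a point from world to camera coordinates). Camera axes: x right, y down, z forward; pixel columns grow to the right and rows downward; lengths in m; the calibration is good to about 2 mm. The wrist camera is an equidistant fisheye: a pixel r from the principal point sees the ray r / f radians off the axis. A picture is of the moment at which its call begins. There is no depth.
- manip.job_done(): hands the job in, once; it reports no verdict.
The state is a dict: "clock": time; "joint_pos": joint angles; "qd": joint speeds; "tau": joint torques, N m; "position": TCP position; "tcp_rot": TCP orientation; "contact_force": force on the tool from outside, world axes, zero at the start; "ft_torque": the same for the moment, N m; "grip_width": finger opening in m.
Only numpy, scipy, OpenCV 4.12 (cv2) and the standard library are available. Lean on these libraries where they do the work, as an engineer would, in place of code of your own. Each camera call takes 0.05 s, during which the arm holds its last target.

## Working session

There is one attempt and no reset: what is moved stays moved. The work goes in short steps, Python scripts to look and compute and a shell command to move; the robot and the scene stay as the last step left them, time stands still between calls to the robot, and variables do not carry over. Pictures are saved under pics/ and viewed, and the job is handed in when it is done.

```bash
ls && mkdir -p pics && python3 - <<'E'
from cell import manip
import cv2, json
s=manip.read_state()
for k,v in s.items(): print(k,v)
for n in ["side","top","wrist"]:
    c=manip.capture(n)
    cv2.imwrite(f"pics/{n}0.png",c["image"][:,:,::-1])
    print(n,c["fx"],c["fy"],c["cx"],c["cy"]); print(c["world_to_cam"])
E
```

```text
pics
clock 0.0
joint_pos [-1.40009906  0.47779105  0.02237779  1.55644976 -0.01153278  1.10929182
 -0.0831299 ]
qd [ 1.00611927e-03 -1.22113846e-03  1.13564964e-04 -1.17973895e-03
  2.86302190e-03  2.22326443e-03 -2.35492649e-05]
tau [ 9.62800698e-06 -5.96457160e+01  1.60791781e+00 -2.81196392e+01
  1.24032740e-02  9.38346639e-03  6.01281329e-06]
position [0.18562538 0.64836259 0.23033323]
tcp_rot [-4.36586803e-01 -3.11097626e+00  2.83808239e-03]
contact_force [-0.71612157  0.53484637  0.40121269]
ft_torque [-0.03017042 -0.00310728  0.0020524 ]
grip_width 0.0853407806810819
side 456.8777145920324 456.8777145920324 251.67158919826727 190.42946975410388
[[-0.92676424 -0.37523576 -0.01749733  0.53861829]
 [-0.24377256  0.63620705 -0.73199421  0.2192844 ]
 [ 0.28580233 -0.67412069 -0.68108613  1.54190176]
 [ 0.          0.          0.          1.        ]]
top 414.731504362295 414.731504362295 250.08122965412906 196.4797056985848
[[ 0.00882947 -0.99976506 -0.01979581  0.01701157]
 [-0.99373149 -0.00656645 -0.11160018  0.5886418 ]
 [ 0.11144397  0.02065709 -0.993556    1.33921152]
 [ 0.          0.          0.          1.        ]]
wrist 297.3186396354542 297.3186396354542 259.6755876883117 189.0372821521096
[[ 0.27483444  0.96149007 -0.00169385 -0.67324626]
 [ 0.91975629 -0.26239094  0.29188929 -0.03807657]
 [ 0.28020421 -0.08177915 -0.95645061  0.3787697 ]
 [ 0.          0.          0.          1.        ]]
```

View pics/side0.png

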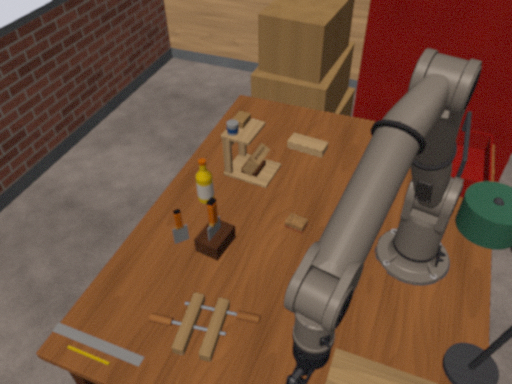

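View pics/top0.png

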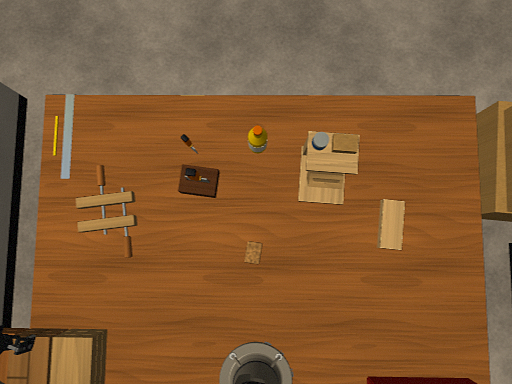

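View pics/wrist0.png

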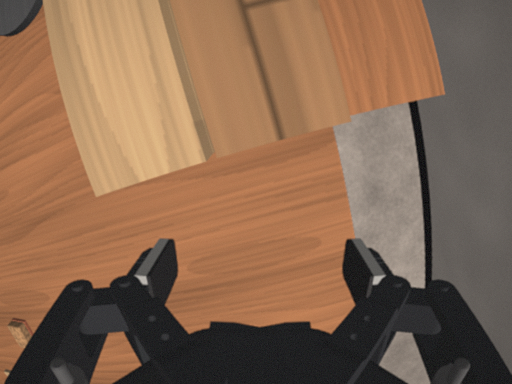

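```bash
python3 - <<'E'
import cv2, numpy as np
s=cv2.imread("pics/side0.png"); t=cv2.imread("pics/top0.png")
cv2.imwrite("pics/side0_a.png",cv2.resize(s[185:265,160:250],None,fx=7,fy=7,interpolation=cv2.INTER_CUBIC))
cv2.imwrite("pics/side0_b.png",cv2.resize(s[100:190,210:300],None,fx=6.5,fy=6.5,interpolation=cv2.INTER_CUBIC))
a=cv2.resize(t[120:205,170:270],None,fx=6,fy=6,interpolation=cv2.INTER_CUBIC)
cv2.imwrite("pics/top0_a.png",a)
a=cv2.resize(t[122:212,290:370],None,fx=6.5,fy=6.5,interpolation=cv2.INTER_CUBIC)
cv2.imwrite("pics/top0_b.png",a)
E
```

```text
(no output)
```

View pics/side0_a.png

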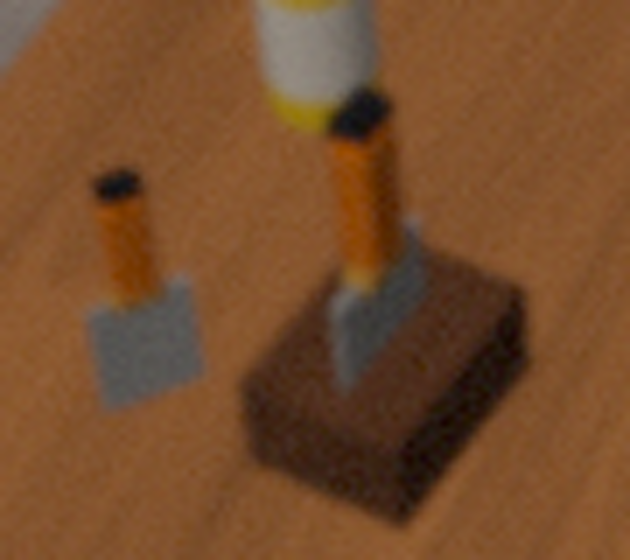

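View pics/side0_b.png

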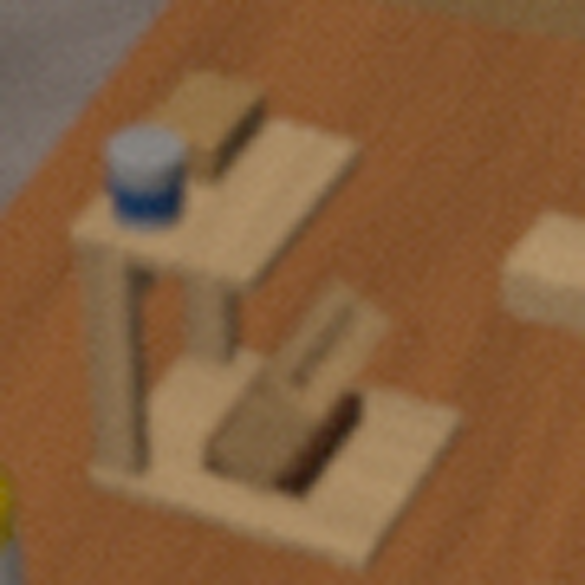

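View pics/top0_a.png

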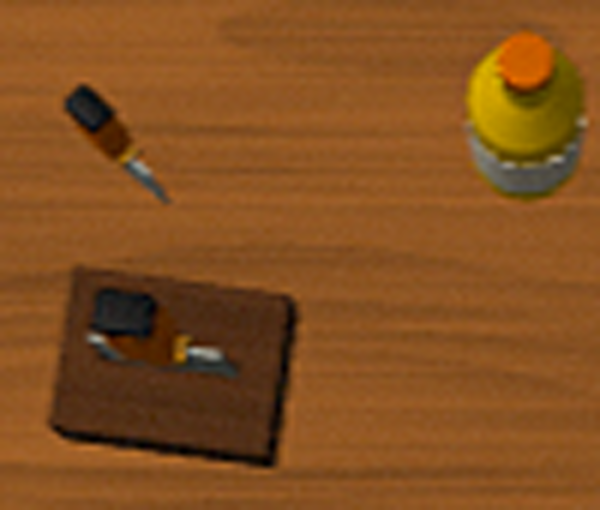

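View pics/top0_b.png

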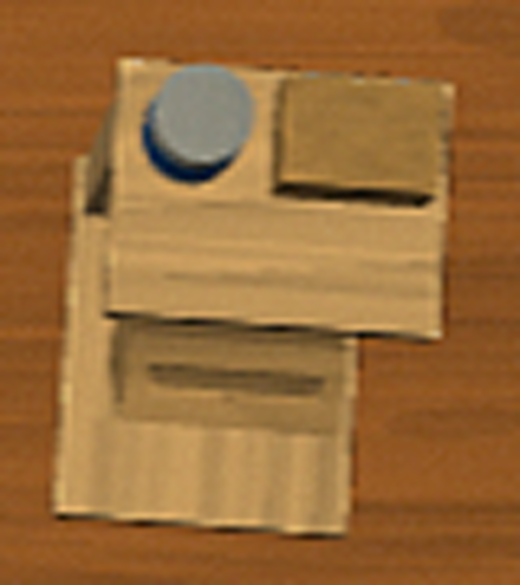

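```bash
cat > lib.py <<'E'
import numpy as np, cv2
from scipy.spatial.transform import Rotation as R
from scipy.optimize import least_squares
S=dict(f=456.8777145920324,c=(251.67158919826727,190.42946975410388),T=np.array([[-0.92676424,-0.37523576,-0.01749733,0.53861829],[-0.24377256,0.63620705,-0.73199421,0.2192844],[0.28580233,-0.67412069,-0.68108613,1.54190176],[0,0,0,1]]))
T=dict(f=414.731504362295,c=(250.08122965412906,196.4797056985848),T=np.array([[0.00882947,-0.99976506,-0.01979581,0.01701157],[-0.99373149,-0.00656645,-0.11160018,0.5886418],[0.11144397,0.02065709,-0.993556,1.33921152],[0,0,0,1]]))
CAM=dict(side=S,top=T)
def proj(cam,P):
    P=np.atleast_2d(P); c=CAM[cam]; q=P@c['T'][:3,:3].T+c['T'][:3,3]
    return q[:,:2]/q[:,2:]*c['f']+np.array(c['c'])
def fishproj(cap,P):
    P=np.atleast_2d(P); M=np.array(cap['world_to_cam']); q=P@M[:3,:3].T+M[:3,3]
    th=np.arctan2(np.hypot(q[:,0],q[:,1]),q[:,2]); r=np.maximum(np.hypot(q[:,0],q[:,1]),1e-9)
    return np.c_[cap['cx']+cap['fx']*th*q[:,0]/r, cap['cy']+cap['fy']*th*q[:,1]/r]
def backz(cam,uv,z):
    c=CAM[cam]; Rm=c['T'][:3,:3]; t=c['T'][:3,3]; o=-Rm.T@t
    d=Rm.T@np.array([(uv[0]-c['c'][0])/c['f'],(uv[1]-c['c'][1])/c['f'],1.])
    return o+d*(z-o[2])/d[2]
def uncrop(p,f,off): return (np.asarray(p,float)+.5)/f-.5+np.asarray(off)
def planar(L,x):  # x,y,yaw
    c,s=np.cos(x[2]),np.sin(x[2]); L=np.atleast_2d(L)
    return np.c_[x[0]+c*L[:,0]-s*L[:,1],x[1]+s*L[:,0]+c*L[:,1],L[:,2]]
def fit(obs,x0):
    # obs list (cam, local pt, pixel)
    def r(x): return np.concatenate([(proj(c,planar(l,x))[0]-np.array(p)) for c,l,p in obs])
    s=least_squares(r,x0,loss='soft_l1'); return s.x, r(s.x).reshape(-1,2)
def tcp(s): 
    M=np.eye(4); M[:3,:3]=R.from_rotvec(s['tcp_rot']).as_matrix(); M[:3,3]=s['position']; return M
def delta(M0,M1):
    D=np.linalg.inv(M0)@M1; return np.round(np.r_[D[:3,3]*1000,R.from_matrix(D[:3,:3]).as_rotvec()],4)
E
python3 - <<'E'
from lib import *
u=lambda p:uncrop(p,7,(160,185)); v=lambda p:uncrop(p,6,(170,120))
a,b,h=.045,.06,.06
# top image: up=+x, left=+y
obs=[('top',(a,b,h),v((78,268))),('top',(a,-b,h),v((292,297))),('top',(-a,-b,h),v((272,457))),('top',(-a,b,h),v((57,424))),
# side: image right ~ -x , down ~ +y
('side',(-a,b,h),u((400,452))),('side',(a,b,h),u((245,385))),('side',(-a,-b,h),u((525,290))),('side',(-a,b,0),u((402,522))),('side',(-a,-b,0),u((527,357))),('side',(a,b,0),u((252,455)))]
x,r=fit(obs,[.6,.13,-.13]); print('block',x.round(4)); print(r.round(2))
for cam in('top','side'):
    o=[q for q in obs if q[0]==cam]; print(cam,fit(o,x)[0].round(4))
u=lambda p:uncrop(p,6.5,(210,100)); v=lambda p:uncrop(p,6.5,(290,122))
obs=[('top',(-.06,.075,.014),v((57,515))),('top',(-.06,-.075,.014),v((346,530))),
('top',(.13,.075,.2),v((122,60))),('top',(.13,-.075,.2),v((453,85))),('top',(.012,-.075,.2),v((440,337))),('top',(.012,.075,.2),v((107,315))),
('side',(-.06,.075,.014),u((362,550))),('side',(-.06,-.075,.014),u((462,412))),
('side',(.012,.075,.2),u((245,272))),('side',(.012,-.075,.2),u((358,145))),('side',(.13,.075,.2),u((74,235))),('side',(.13,.075,.0),u((92,475)))]
x,r=fit(obs,[.6,-.2,-.06]); print('rack',x.round(4)); print(r.round(2))
for cam in('top','side'):
    o=[q for q in obs if q[0]==cam]; print(cam,fit(o,x)[0].round(4))
print('bottle', backz('top',uncrop((526,60),6,(170,120)),.19))
print('small', backz('top',uncrop((167,203),6,(170,120)),0.))
E
```

```text
block [ 0.6395  0.1897 -0.1215]
[[-0.07 -0.27]
 [ 0.4  -0.55]
 [-0.09 -0.13]
 [-0.65  0.7 ]
 [-0.34 -0.69]
 [-0.88 -0.91]
 [ 0.36 -1.27]
 [ 0.62  0.78]
 [ 0.79  0.69]
 [-0.07  0.57]]
top [ 0.6392  0.1894 -0.1262]
side [ 0.6398  0.1903 -0.1111]
rack [ 0.6324 -0.218  -0.0674]
[[-0.13 -0.14]
 [ 0.41  0.87]
 [-0.02 -0.48]
 [ 0.15 -0.81]
 [ 0.24 -0.02]
 [-0.16 -0.34]
 [ 0.5   1.06]
 [ 0.23  0.13]
 [ 0.96  1.1 ]
 [ 0.52 -0.46]
 [-0.73 -1.06]
 [-0.34  1.98]]
top [ 0.6318 -0.2178 -0.0661]
side [ 0.6345 -0.2211 -0.0804]
bottle [ 0.77171769 -0.00130787  0.19      ]
small [0.73999352 0.20466181 0.        ]
```

```bash
python3 - <<'E'
from lib import *
from cell import manip
s=manip.read_state(); M0=tcp(s); print(M0.round(3))
th=-.1215
for sg in(1,-1):
    y=sg*np.array([-np.sin(th),np.cos(th),0]); z=np.array([0,0,-1.]); x=np.cross(y,z)
    M=np.eye(4); M[:3,:3]=np.c_[x,y,z]; M[:3,3]=[.6395,.1897,.30]
    print(sg,delta(M0,M))
E
```

```text
[[-0.961  0.275 -0.     0.186]
 [ 0.275  0.961 -0.001  0.649]
 [-0.    -0.001 -1.     0.231]
 [ 0.     0.     0.     1.   ]]
1 [-5.626095e+02 -3.163037e+02 -6.896600e+01 -1.400000e-03 -0.000000e+00
 -1.573000e-01]
-1 [-5.626095e+02 -3.163037e+02 -6.896600e+01 -0.000000e+00  2.000000e-03
  2.984300e+00]
```

```bash
python3 -m jog '[[-25,-14,-40,0,0,0,85],[-75,-42,-69,0,0,-0.02,85],[-125,-70,-69,0,0,-0.04,85],[-175,-98,-69,0,0,-0.06,85],[-225,-126,-69,0,0,-0.08,85],[-275,-154,-69,0,0,-0.1,85],[-325,-183,-69,0,0,-0.12,85],[-375,-211,-69,0,0,-0.14,85],[-425,-239,-69,0,0,-0.157,85],[-475,-267,-69,0,0,-0.157,85],[-525,-295,-69,0,0,-0.157,85],[-563,-316,-69,0,0,-0.157,85],[-563,-316,-69,0,0,-0.157,85],[-563,-316,-69,0,0,-0.157,85]]' 40; python3 - <<'E'
from lib import *
from cell import manip
s=manip.read_state(); print(s['clock'],s['position'],s['joint_pos'].round(3)); print(tcp(s).round(3))
c=manip.capture("wrist"); cv2.imwrite("pics/wrist1.png",c["image"][:,:,::-1]); print(np.array(c['world_to_cam']).round(4).tolist(),c['cx'],c['cy'])
np.save('w1.npy',np.array(c['world_to_cam']))
E
```

```text
clock: 1.9
position: [0.6394, 0.1905, 0.2996]
tcp_rot: [-0.191, -3.134, 0.002]
contact_force: [-0.5, 0.6, -0.2]
grip_width: 0.0853
1.9 [0.63944421 0.19050141 0.29955202] [-0.56   0.42   0.251  1.505 -0.107  1.231  1.155]
[[-0.993  0.121 -0.001  0.639]
 [ 0.121  0.993 -0.001  0.191]
 [ 0.001 -0.001 -1.     0.3  ]
 [ 0.     0.     0.     1.   ]]
[[0.1207, 0.9927, -0.0014, -0.2651], [0.9499, -0.1151, 0.2905, -0.6426], [0.2882, -0.0364, -0.9569, 0.2667], [0.0, 0.0, 0.0, 1.0]] 259.6755876883117 189.0372821521096
```

View pics/wrist1.png

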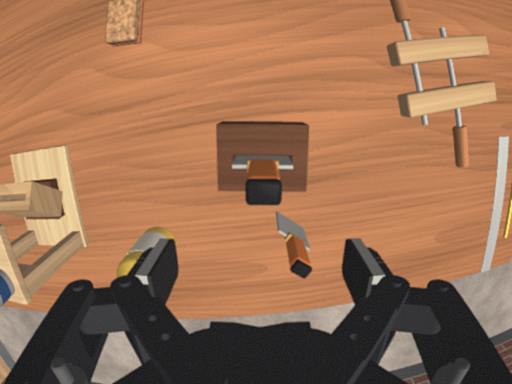

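```bash
python3 - <<'E'
from lib import *
W=np.load('w1.npy'); cap=dict(world_to_cam=W,fx=297.3186,fy=297.3186,cx=259.6756,cy=189.0373)
img=cv2.imread('pics/wrist1.png')
z=cv2.resize(img[110:215,205:320],None,fx=6,fy=6,interpolation=cv2.INTER_CUBIC)
def loc(x):
    out={}
    out['blk']=planar([(a,b,.06) for a,b in((.045,.06),(.045,-.06),(-.045,-.06),(-.045,.06))],x)
    out['cap']=planar([(a,b,.213) for a,b in((.011,.015),(.011,-.015),(-.011,-.015),(-.011,.015))],x)
    out['bl']=planar([(a,b,.110) for a,b in((.002,.035),(.002,-.035),(-.002,-.035),(-.002,.035))],x)
    return out
for k,P in loc([.6395,.1897,-.1215]).items():
    uv=fishproj(cap,P); print(k,uv.round(1).tolist())
    q=((uv-[205,110]+.5)*6-.5)
    cv2.polylines(z,[q.round().astype(int).reshape(-1,1,2)],True,(0,255,0),1)
cv2.imwrite('pics/wrist1z.png',z)
E
```

```text
blk [[304.2, 191.7], [215.6, 191.6], [213.3, 124.8], [306.6, 124.9]]
cap [[278.1, 207.9], [241.5, 207.8], [241.1, 182.0], [278.6, 182.0]]
bl [[290.4, 168.9], [229.4, 168.9], [229.3, 165.5], [290.5, 165.5]]
```

View pics/wrist1z.png

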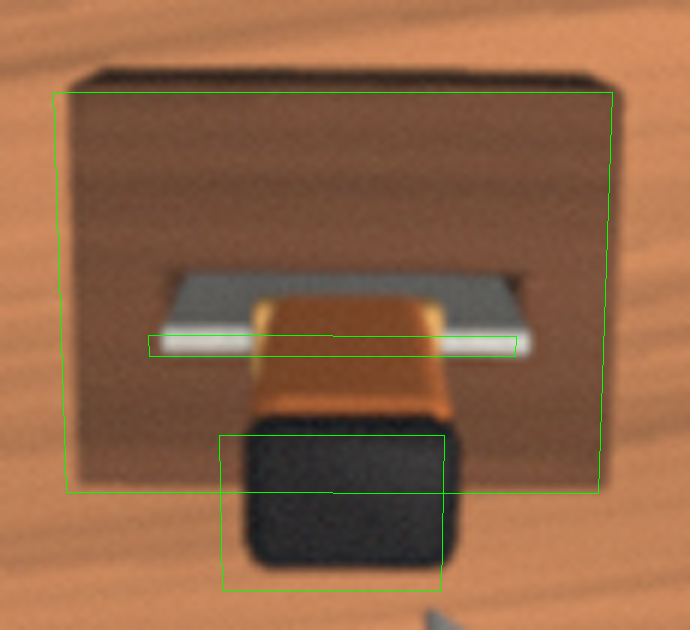

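```bash
python3 - <<'E'
from lib import *
x=[.6395,.1897,-.1215]
for cam,f,off,fn in(('top',6,(170,120),'top0_a'),('side',7,(160,185),'side0_a')):
    z=cv2.imread(f'pics/{fn}.png')
    for xx,col in((x,(0,255,0)),):
        for P in ([(a,b,.213) for a,b in((.011,.015),(.011,-.015),(-.011,-.015),(-.011,.015))],[(a,b,.06) for a,b in((.045,.06),(.045,-.06),(-.045,-.06),(-.045,.06))],[(0,.035,.06),(0,.035,.11),(0,-.035,.11),(0,-.035,.06)]):
            uv=proj(cam,planar(P,xx)); q=((uv-off+.5)*f-.5)
            cv2.polylines(z,[q.round().astype(int).reshape(-1,1,2)],True,col,1)
    cv2.imwrite(f'pics/{fn}_ov.png',z[:480,:] if cam=='top' else z)
E
```

```text
(no output)
```

View pics/top0_a_ov.png

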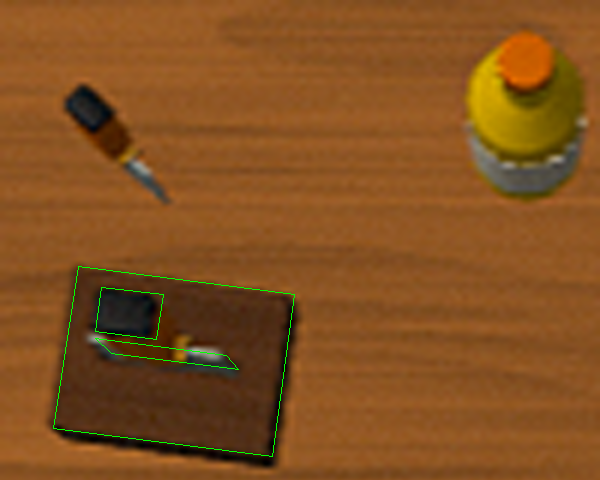

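View pics/side0_a_ov.png

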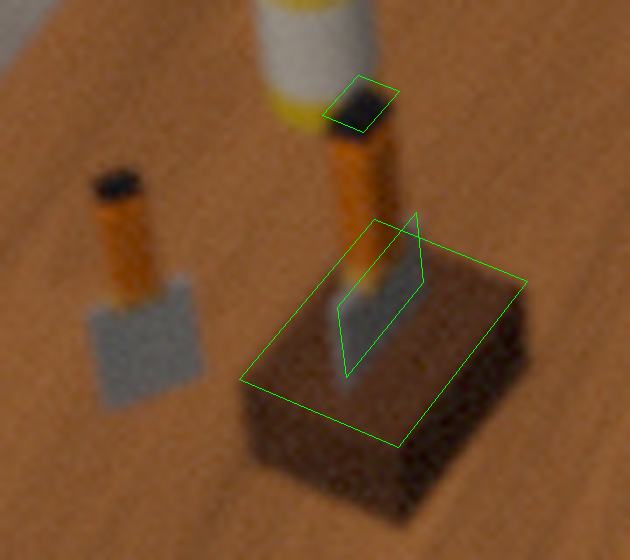

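```bash
python3 -m jog '[[1,1,40,0,0,0,85],[1,1,85,0,0,0,85],[1,1,120,0,0,0,85],[1,1,135,0,0,0,85],[1,1,135,0,0,0,85]]' 60; python3 - <<'E'
from lib import *
from cell import manip
c=manip.capture("wrist"); cv2.imwrite("pics/wrist2.png",c["image"][:,:,::-1]); 
c=manip.capture("side"); cv2.imwrite("pics/side2.png",cv2.resize(c["image"][150:290,130:300,::-1],None,fx=4,fy=4,interpolation=cv2.INTER_CUBIC))
print(manip.read_state()['clock'])
E
```

```text
clock: 2.58
position: [0.6374, 0.1933, 0.1644]
tcp_rot: [-0.186, -3.134, 0.001]
contact_force: [0.3, -0.2, 1.1]
grip_width: 0.0855
2.675
```

View pics/wrist2.png

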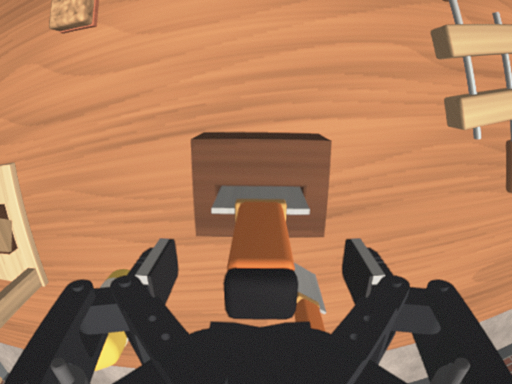

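View pics/side2.png

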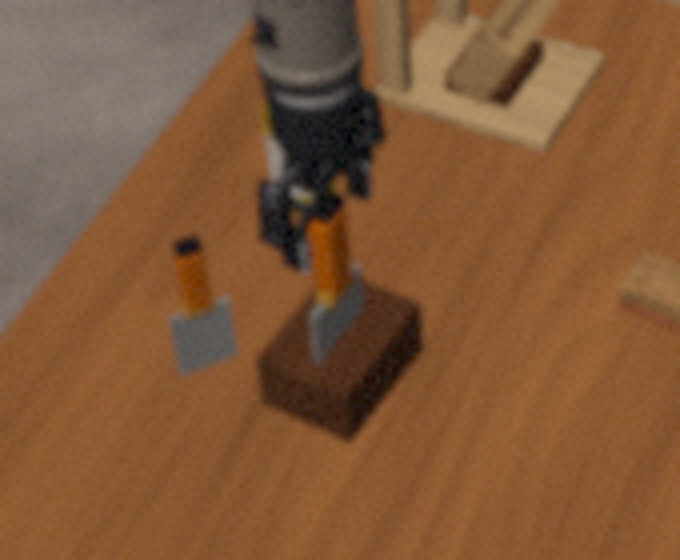

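```bash
python3 -m jog '[[0,0,0,0,0,0,20],[0,0,0,0,0,0,20],[0,0,0,0,0,0,20],[0,0,0,0,0,0,20],[0,0,0,0,0,0,20],[0,0,0,0,0,0,20]]' 60
```

```text
clock: 3.42
position: [0.6393, 0.1932, 0.167]
tcp_rot: [0.187, 3.134, 0.001]
contact_force: [-0.5, 1.1, 6.2]
grip_width: 0.0296
```

```bash
python3 -m jog '[[0,0,-10,0,0,0,20],[0,0,-25,0,0,0,20],[0,0,-45,0,0,0,20],[0,0,-80,0,0,0,20],[0,0,-120,0,0,0,20],[0,0,-140,0,0,0,20],[0,0,-140,0,0,0,20]]' 60; python3 - <<'E'
from lib import *
from cell import manip
c=manip.capture("wrist"); cv2.imwrite("pics/wrist3.png",c["image"][:,:,::-1]); 
c=manip.capture("side"); cv2.imwrite("pics/side3.png",cv2.resize(c["image"][110:250,130:300,::-1],None,fx=4,fy=4,interpolation=cv2.INTER_CUBIC))
s=manip.read_state(); print(s['clock'],s['joint_pos'].round(3)); print(tcp(s).round(4))
E
```

```text
clock: 4.3
position: [0.6401, 0.1932, 0.31]
tcp_rot: [0.187, 3.13, 0.005]
contact_force: [0.3, -0.4, -1.2]
grip_width: 0.0293
4.4 [-0.565  0.414  0.252  1.499 -0.106  1.241  1.152]
[[-9.929e-01  1.191e-01  1.400e-03  6.386e-01]
 [ 1.191e-01  9.929e-01  6.000e-04  1.930e-01]
 [-1.300e-03  8.000e-04 -1.000e+00  3.067e-01]
 [ 0.000e+00  0.000e+00  0.000e+00  1.000e+00]]
```

View pics/wrist3.png

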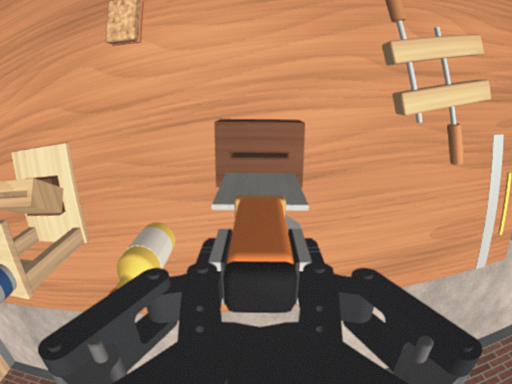

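View pics/side3.png

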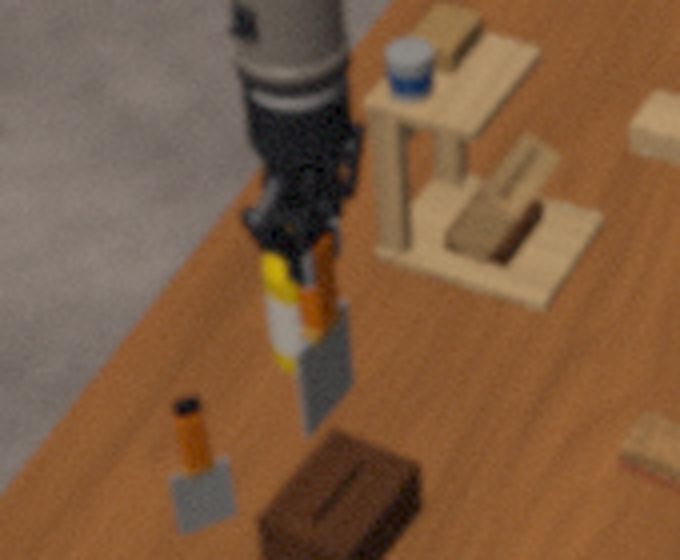

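```bash
cat >> lib.py <<'E'
RACK=[.6324,-.218,-.0674]
def slotframe(x=RACK):
    c,s=np.cos(x[2]),np.sin(x[2]); Y=np.array([-s,c,0]); a=np.radians(28)
    Z=np.array([-np.sin(a)*c,-np.sin(a)*s,np.cos(a)]); X=np.cross(Y,Z)
    M=np.eye(4); M[:3,:3]=np.c_[X,Y,Z]; M[:3,3]=[x[0],x[1],.1]; return M
def tool_at(along,sl,edge=.151):  # desired TCP pose with blade edge at slot z=along (m)
    X,Y,Z=sl[:3,0],sl[:3,1],sl[:3,2]
    M=np.eye(4); M[:3,:3]=np.c_[np.cross(Y,-Z),Y,-Z]; M[:3,3]=sl[:3,3]+Z*(along+edge); return M
E
python3 - <<'E'
from lib import *
from cell import manip
for i in range(4):
    s=manip.read_state(); print(s['clock'],s['position'].round(4),s['tcp_rot'].round(4)); manip.capture('top') if i<2 else None
M0=tcp(s); sl=slotframe(); print(sl.round(3))
for al in(.06,):
    M=tool_at(al,sl); print(M[:3,3].round(4)); print(delta(M0,M))
E
```

```text
4.4 [0.6386 0.193  0.3067] [1.8730e-01 3.1347e+00 1.1000e-03]
4.45 [0.6384 0.1929 0.3059] [1.8740e-01 3.1358e+00 2.0000e-04]
4.5 [0.6383 0.1929 0.3056] [-1.8740e-01 -3.1356e+00  2.0000e-04]
4.5 [0.6383 0.1929 0.3056] [-1.8740e-01 -3.1356e+00  2.0000e-04]
[[ 0.881  0.067 -0.468  0.632]
 [-0.059  0.998  0.032 -0.218]
 [ 0.469  0.     0.883  0.1  ]
 [ 0.     0.     0.     1.   ]]
[ 0.5336 -0.2113  0.2863]
[ 5.580740e+01 -4.138435e+02  1.938110e+01 -1.280000e-02 -4.889000e-01
 -5.090000e-02]
```

```bash
python3 -m jog '[[5,-30,0,0,0,0,20],[11,-75,0,0,-0.05,-0.005,20],[17,-125,2,-0.003,-0.11,-0.012,20],[24,-175,5,-0.005,-0.17,-0.02,20],[30,-225,8,-0.007,-0.23,-0.026,20],[37,-275,11,-0.009,-0.29,-0.032,20],[44,-325,14,-0.011,-0.35,-0.04,20],[50,-370,17,-0.012,-0.42,-0.046,20],[56,-400,19,-0.013,-0.47,-0.05,20],[56,-414,19,-0.013,-0.489,-0.05,20],[56,-414,19,-0.013,-0.489,-0.05,20],[56,-414,19,-0.013,-0.489,-0.05,20]]' 60; python3 - <<'E'
from lib import *
from cell import manip
for n in('wrist','side','top'):
    c=manip.capture(n); cv2.imwrite(f"pics/{n}4.png",c["image"][:,:,::-1])
    if n=='wrist': np.save('w4.npy',np.array(c['world_to_cam']))
s=manip.read_state(); print(s['clock'],s['joint_pos'].round(3),s['position'].round(4),s['grip_width']); M0=tcp(s); np.save('M4.npy',M0)
print(delta(M0,tool_at(.06,slotframe())))
a=cv2.imread('pics/side4.png'); cv2.imwrite('pics/side4z.png',cv2.resize(a[70:200,190:310],None,fx=5,fy=5,interpolation=cv2.INTER_CUBIC)[:600])
a=cv2.imread('pics/top4.png'); cv2.imwrite('pics/top4z.png',cv2.resize(a[120:215,280:380],None,fx=6,fy=6,interpolation=cv2.INTER_CUBIC))
E
```

```text
clock: 6.0
position: [0.5335, -0.2104, 0.2862]
tcp_rot: [0.089, 2.653, -0.021]
contact_force: [-0.2, -0.5, -0.4]
grip_width: 0.0296
6.15 [-0.112  0.03   0.468  2.111 -0.283  0.55   2.064] [ 0.5339 -0.2103  0.2866] 0.029367877070679088
[ 3.2880e-01 -1.0134e+00  1.3490e-01  8.0000e-04 -4.0000e-04  8.0000e-04]
```

View pics/wrist4.png

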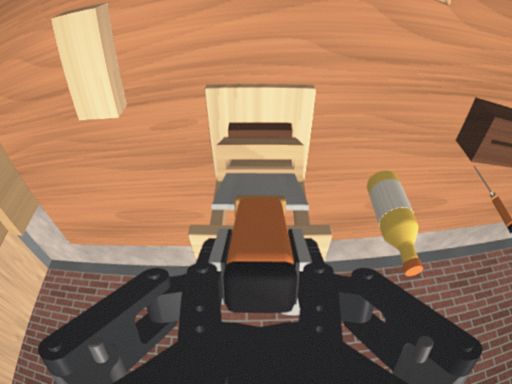

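View pics/side4z.png

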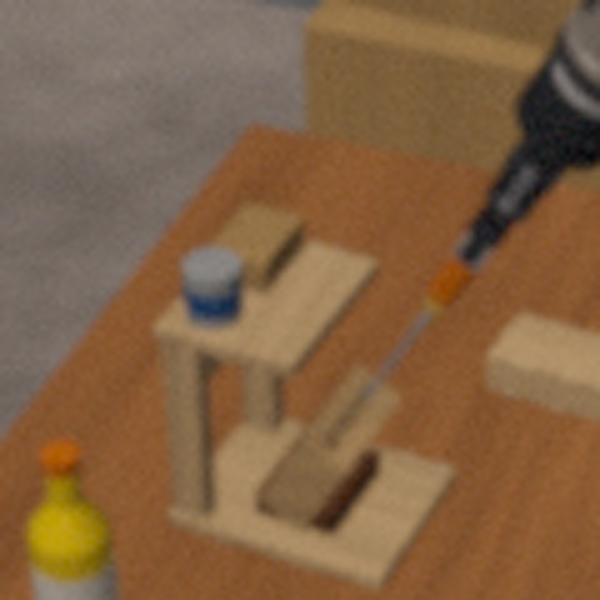

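View pics/top4z.png

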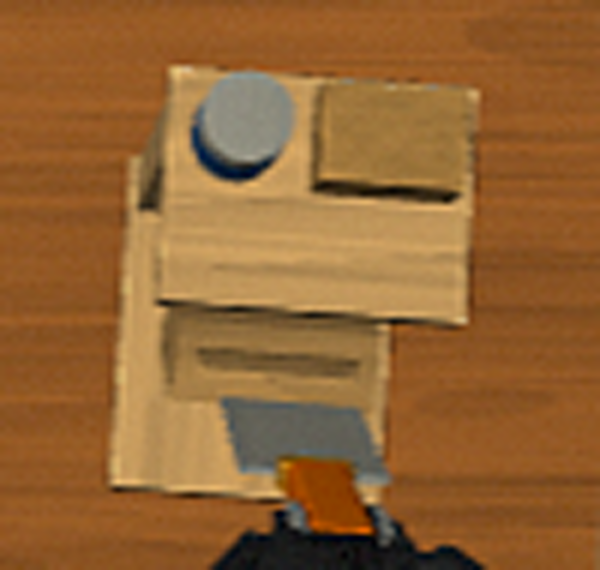

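```bash
cat > ov.py <<'E'
from lib import *
import sys
def overlay(k,edge=.151,sl=None,off=(0,0)):
    W=np.load(f'w{k}.npy'); M0=np.load(f'M{k}.npy'); cap=dict(world_to_cam=W,fx=297.3186,fy=297.3186,cx=259.6756,cy=189.0373)
    sl=slotframe() if sl is None else sl
    # scraper frame: z=-tool z, y=tool y, origin at TCP+edge*toolz
    Ssc=np.eye(4); Ssc[:3,:3]=np.c_[np.cross(M0[:3,1],-M0[:3,2]),M0[:3,1],-M0[:3,2]]; Ssc[:3,3]=M0[:3,3]+M0[:3,2]*edge+M0[:3,0]*off[0]+M0[:3,1]*off[1]
    ap=lambda F,P:np.asarray(P)@F[:3,:3].T+F[:3,3]
    rect=lambda a,b,z:[(a,b,z),(a,-b,z),(-a,-b,z),(-a,b,z)]
    polys=[(ap(Ssc,rect(.002,.035,0)),(0,255,0)),(ap(Ssc,rect(.002,.035,.095)),(0,255,0)),(ap(Ssc,rect(.011,.015,.198)),(0,255,0)),
      (ap(sl,rect(.0045,.039,0)),(0,0,255)),(ap(sl,rect(.0225,.053,0)),(0,0,255))]
    for n in('wrist','side','top'):
        img=cv2.imread(f'pics/{n}{k}.png')
        o,w,h,f={'wrist':((200,80),120,100,6.5),'side':((225,95),90,75,8),'top':((295,150),75,60,9)}[n]
        z=cv2.resize(img[o[1]:o[1]+h,o[0]:o[0]+w],None,fx=f,fy=f,interpolation=cv2.INTER_CUBIC)
        for P,c in polys:
            uv=fishproj(cap,P) if n=='wrist' else proj(n,P)
            q=((uv-o+.5)*f-.5); cv2.polylines(z,[q.round().astype(int).reshape(-1,1,2)],True,c,1)
        cv2.imwrite(f'pics/{n}{k}_ov.png',z[:600,:800])
    return Ssc
if __name__=='__main__': overlay(sys.argv[1])
E
python3 ov.py 4
```

```text
(no output)
```

View pics/wrist4_ov.png

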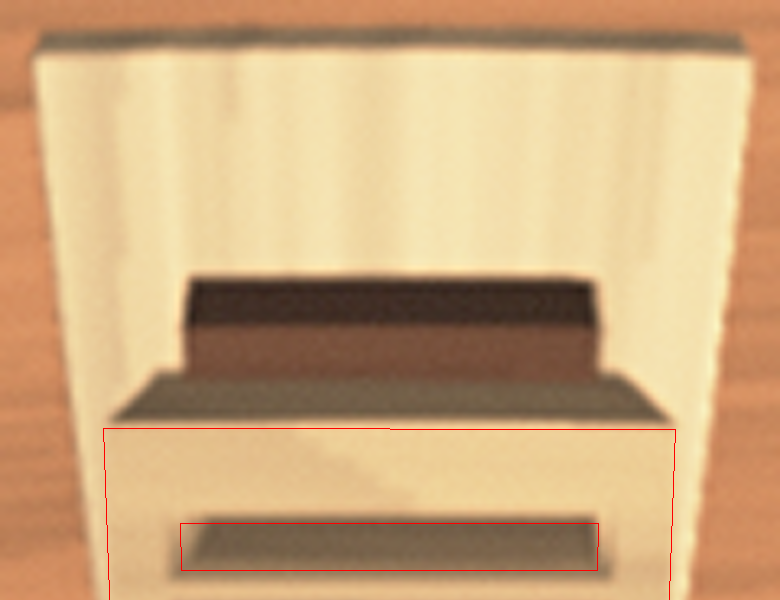

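View pics/side4_ov.png

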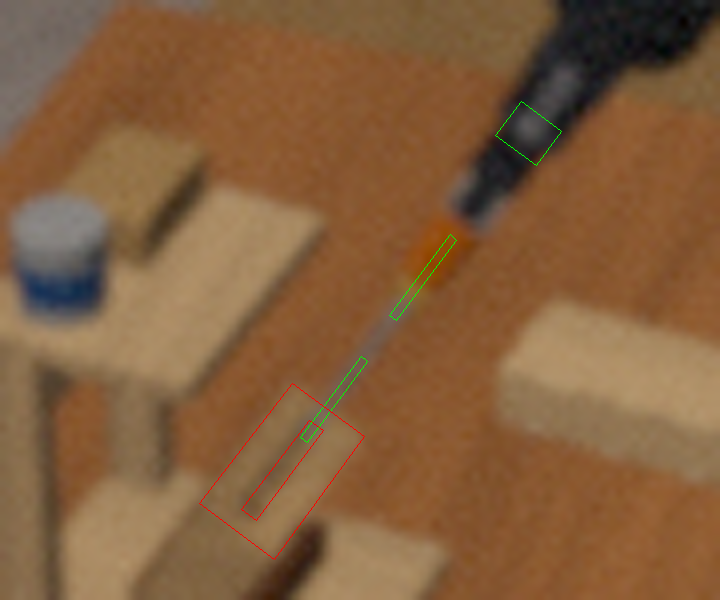

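View pics/top4_ov.png

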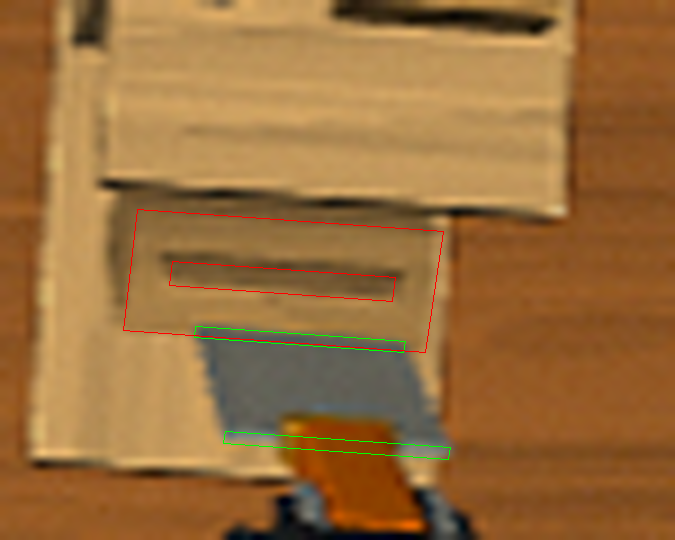

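```bash
python3 - <<'E'
from lib import *
a=cv2.imread('pics/side4.png'); b=cv2.imread('pics/top4.png'); w=cv2.imread('pics/wrist4.png')
def clahe(z):
    l=cv2.cvtColor(z,cv2.COLOR_BGR2LAB); l[...,0]=cv2.createCLAHE(3,(4,4)).apply(l[...,0]); return cv2.cvtColor(l,cv2.COLOR_LAB2BGR)
cv2.imwrite('pics/side4e.png',clahe(cv2.resize(a[105:180,230:290],None,fx=8,fy=8,interpolation=cv2.INTER_LANCZOS4)))
cv2.imwrite('pics/top4e.png',clahe(cv2.resize(b[160:205,300:355],None,fx=12,fy=12,interpolation=cv2.INTER_LANCZOS4)))
cv2.imwrite('pics/wrist4e.png',clahe(cv2.resize(w[140:225,195:325],None,fx=6,fy=6,interpolation=cv2.INTER_LANCZOS4)))
E
```

```text
(no output)
```

View pics/side4e.png

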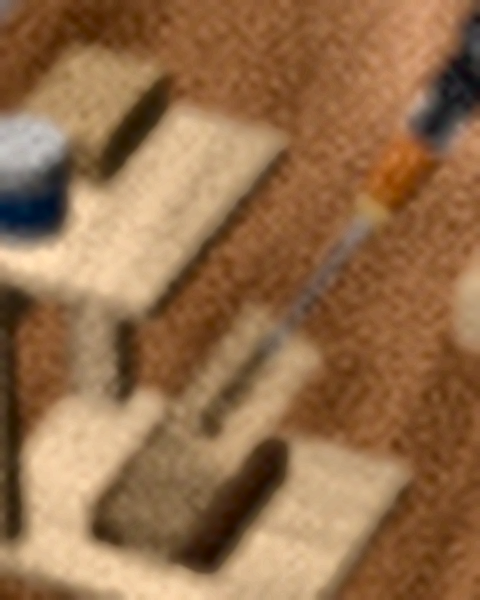

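View pics/top4e.png

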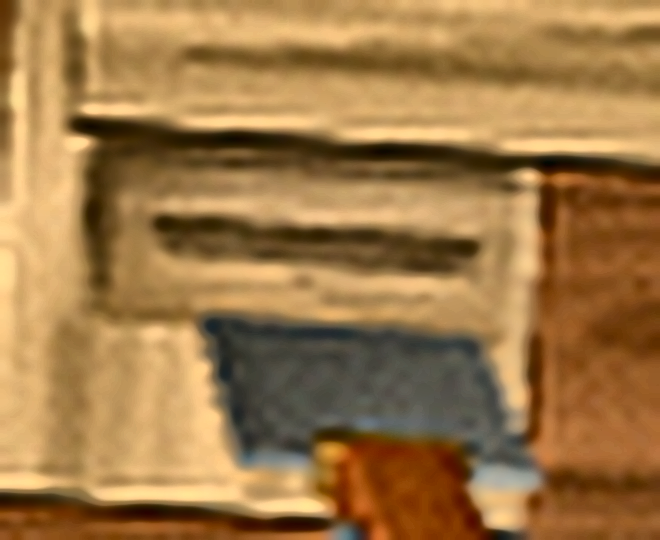

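View pics/wrist4e.png

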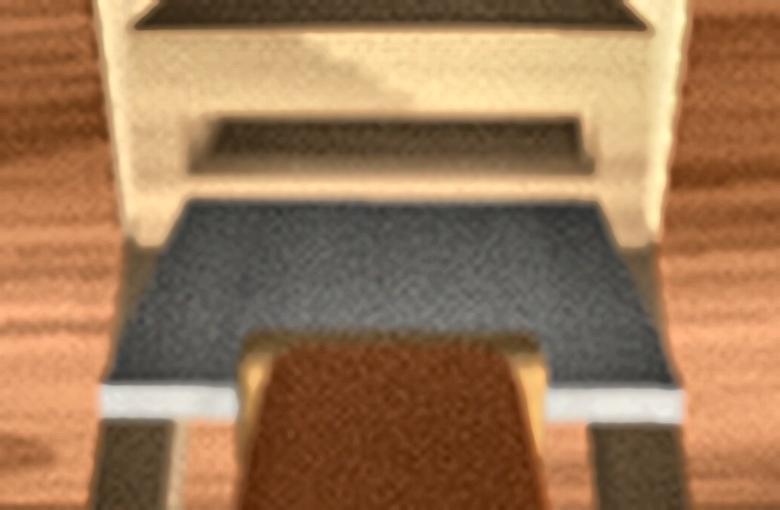

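```bash
python3 -m jog '[[0,0,15,0,0,0,20],[0,0,35,0,0,0,20],[0,0,48,0,0,0,20],[0,0,52,0,0,0,20],[0,0,52,0,0,0,20],[0,0,52,0,0,0,20]]' 60; cat > snap.py <<'E'
import sys; k=sys.argv[1]
from lib import *
from cell import manip
for n in('wrist','side','top'):
    c=manip.capture(n); cv2.imwrite(f"pics/{n}{k}.png",c["image"][:,:,::-1])
    if n=='wrist': np.save(f'w{k}.npy',np.array(c['world_to_cam']))
s=manip.read_state(); print(round(s['clock'],3),s['position'].round(4),round(s['grip_width'],4),s['contact_force'].round(2)); M0=tcp(s); np.save(f'M{k}.npy',M0)
for al in map(float,sys.argv[2:]): print(al,delta(M0,tool_at(al,slotframe())))
def clahe(z):
    l=cv2.cvtColor(z,cv2.COLOR_BGR2LAB); l[...,0]=cv2.createCLAHE(3,(4,4)).apply(l[...,0]); return cv2.cvtColor(l,cv2.COLOR_LAB2BGR)
r=[cv2.imread(f'pics/{n}{k}.png') for n in('side','top','wrist')]
A=clahe(cv2.resize(r[0][105:180,230:290],None,fx=8,fy=8,interpolation=cv2.INTER_LANCZOS4))
cv2.imwrite(f'pics/side{k}e.png',A)
cv2.imwrite(f'pics/top{k}e.png',clahe(cv2.resize(r[1][160:205,300:355],None,fx=12,fy=12,interpolation=cv2.INTER_LANCZOS4)))
cv2.imwrite(f'pics/wrist{k}e.png',clahe(cv2.resize(r[2][140:225,195:325],None,fx=6,fy=6,interpolation=cv2.INTER_LANCZOS4)))
E
python3 snap.py 5 0.01
```

```text
clock: 6.9
position: [0.5583, -0.212, 0.2412]
tcp_rot: [0.088, 2.651, -0.022]
contact_force: [0.5, 0.6, -1.9]
grip_width: 0.0292
7.05 [ 0.5583 -0.212   0.2412] 0.029 [-0.12  0.4  -1.48]
0.01 [ 6.2480e-01 -1.0103e+00 -1.4266e+00  8.0000e-04  5.0000e-04  8.0000e-04]
```

View pics/wrist5e.png

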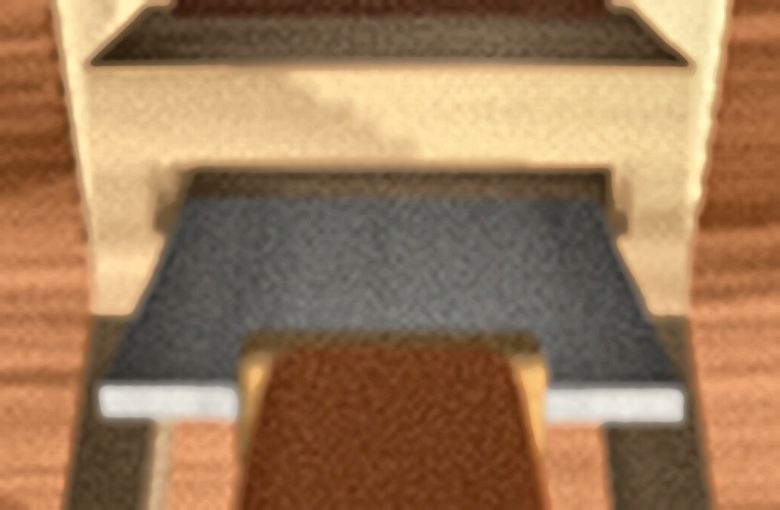

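View pics/side5e.png

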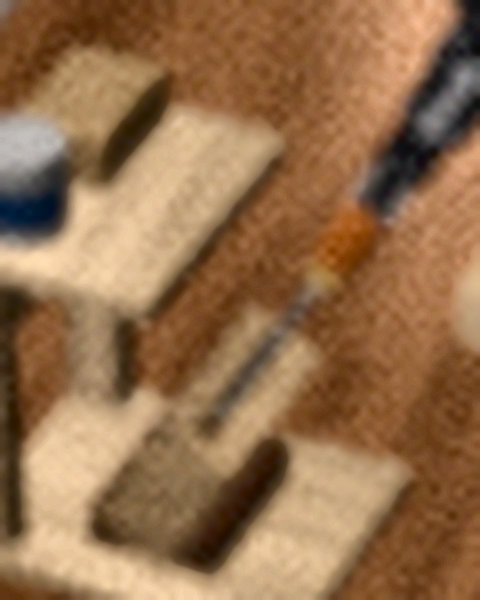

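View pics/top5e.png

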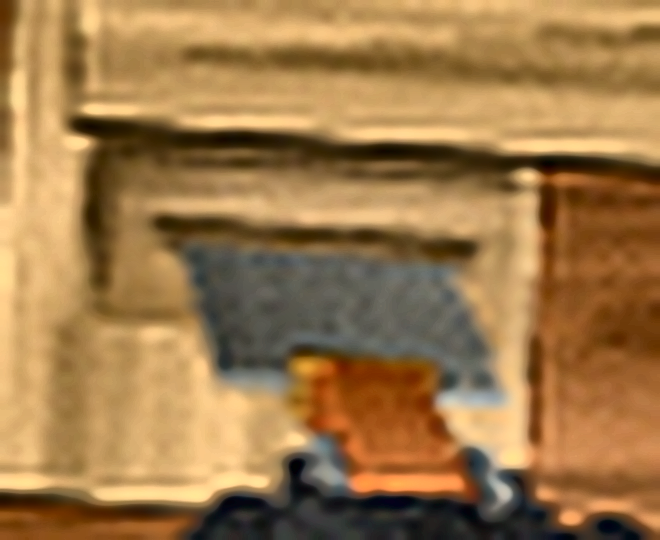

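```bash
python3 -m jog '[[0,0,4,0,0,0,20],[0,0,8,0,0,0,20],[0,0,12,0,0,0,20],[0,0,16,0,0,0,20],[0,0,18,0,0,0,20],[0,0,18,0,0,0,20]]' 60; python3 snap.py 6 -0.01
```

```text
clock: 7.8
position: [0.5667, -0.2126, 0.2251]
tcp_rot: [0.088, 2.652, -0.021]
contact_force: [-0.7, 0.1, -1.2]
grip_width: 0.0295
7.95 [ 0.5667 -0.2126  0.2254] 0.0291 [-0.1   0.46 -1.14]
-0.01 [ 7.147e-01 -9.385e-01  6.471e-01  7.000e-04  6.000e-04  7.000e-04]
```

View pics/wrist6e.png

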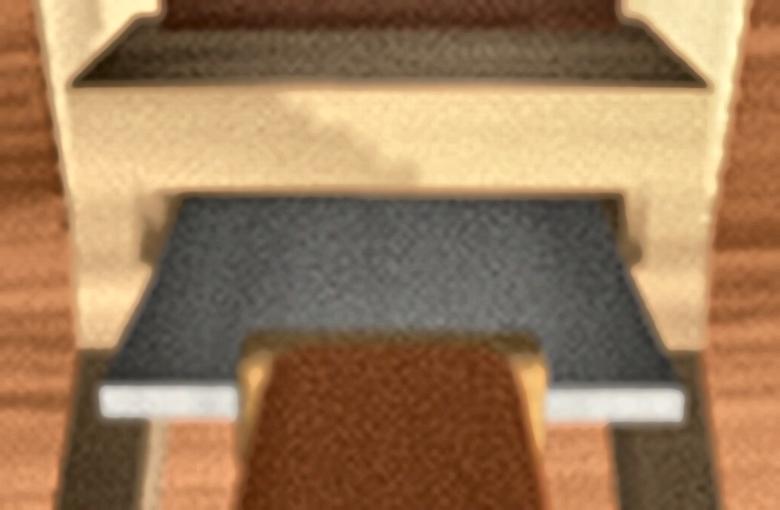

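View pics/top6e.png

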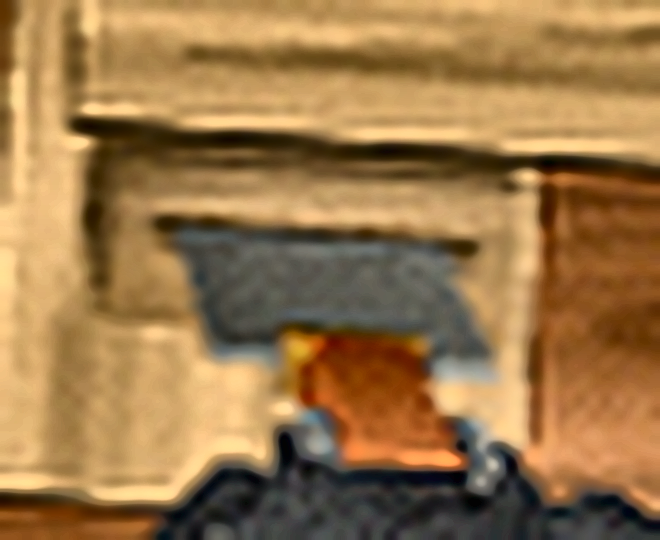

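```bash
python3 - <<'E'
from lib import *
k=6
W=np.load(f'w{k}.npy'); M0=np.load(f'M{k}.npy'); cap=dict(world_to_cam=W,fx=297.3186,fy=297.3186,cx=259.6756,cy=189.0373)
sl=slotframe()
ap=lambda F,P:np.asarray(P)@F[:3,:3].T+F[:3,3]
rect=lambda a,b,z:[(a,b,z),(a,-b,z),(-a,-b,z),(-a,b,z)]
Ssc=np.eye(4); Ssc[:3,:3]=np.c_[np.cross(M0[:3,1],-M0[:3,2]),M0[:3,1],-M0[:3,2]]; Ssc[:3,3]=M0[:3,3]+M0[:3,2]*.151
img=cv2.imread('pics/wrist6.png'); o=(195,140); f=6
z=cv2.resize(img[140:225,195:325],None,fx=6,fy=6,interpolation=cv2.INTER_LANCZOS4)
for P,c in [(ap(Ssc,rect(.002,.035,0)),(0,255,0)),(ap(Ssc,rect(.002,.035,.095)),(0,255,0)),(ap(sl,rect(.0075,.042,0)),(0,0,255)),(ap(sl,rect(.0225,.053,0)),(0,0,255)),(ap(sl,rect(.0045,.039,-.003)),(255,0,255))]:
    q=((fishproj(cap,P)-o+.5)*f-.5); cv2.polylines(z,[q.round().astype(int).reshape(-1,1,2)],True,c,1); print(q.round(0).tolist())
cv2.imwrite('pics/wrist6ov.png',z)
E
```

```text
[[600.0, 229.0], [189.0, 229.0], [189.0, 206.0], [601.0, 206.0]]
[[688.0, 431.0], [104.0, 430.0], [103.0, 399.0], [690.0, 399.0]]
[[641.0, 271.0], [136.0, 270.0], [133.0, 182.0], [644.0, 183.0]]
[[701.0, 356.0], [76.0, 355.0], [63.0, 93.0], [714.0, 94.0]]
[[621.0, 248.0], [156.0, 248.0], [154.0, 196.0], [623.0, 196.0]]
```

View pics/wrist6ov.png

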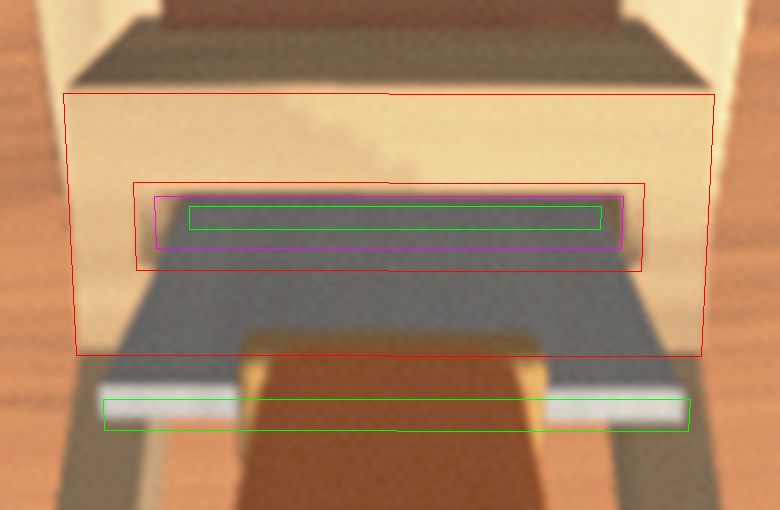

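View pics/side6e.png

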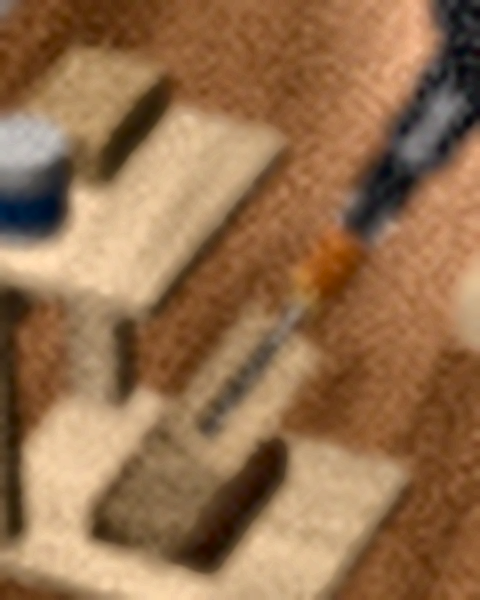

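```bash
python3 -m jog '[[0,0,5,0,0,0,20],[0,0,10,0,0,0,20],[0,0,16,0,0,0,20],[0,0,22,0,0,0,20],[0,0,28,0,0,0,20],[0,0,30,0,0,0,20],[0,0,30,0,0,0,20]]' 60; python3 snap.py 7 -0.04
```

```text
clock: 8.82
position: [0.5808, -0.2136, 0.1987]
tcp_rot: [0.088, 2.651, -0.022]
contact_force: [-1.4, -0.1, -1.9]
grip_width: 0.0294
8.975 [ 0.5808 -0.2136  0.1992] 0.0295 [-0.69 -0.09 -0.96]
-0.04 [ 8.846e-01 -8.828e-01  8.472e-01  7.000e-04  1.000e-03  7.000e-04]
```

View pics/wrist7e.png

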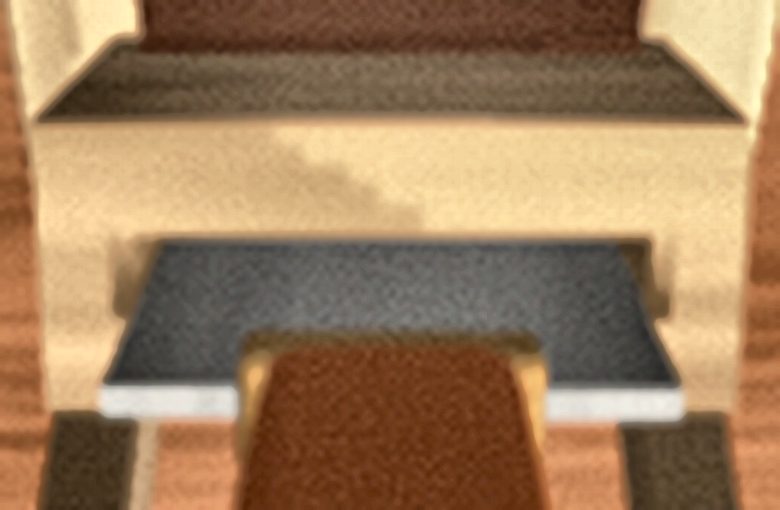

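View pics/side7e.png

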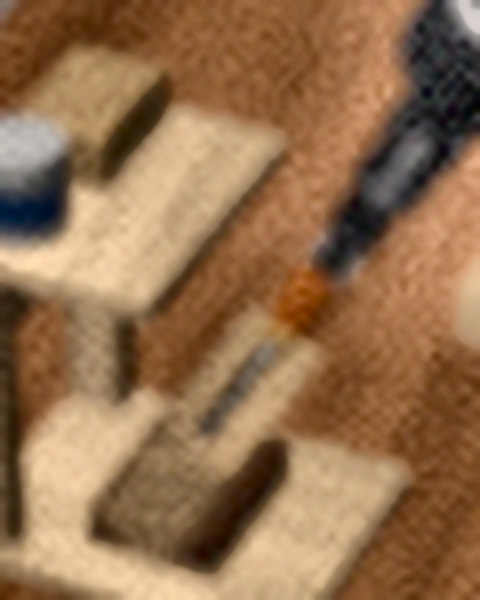

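```bash
python3 -m jog '[[0,0,5,0,0,0,20],[0,0,10,0,0,0,20],[0,0,15,0,0,0,20],[0,0,20,0,0,0,20],[0,0,24,0,0,0,20],[0,0,27,0,0,0,20],[0,0,29,0,0,0,20],[0,0,29,0,0,0,20],[0,0,29,0,0,0,20]]' 60; python3 snap.py 8 -0.069 -0.075
```

```text
clock: 10.1
position: [0.5945, -0.2146, 0.1737]
tcp_rot: [0.088, 2.65, -0.022]
contact_force: [-0.3, 0.1, -1.9]
grip_width: 0.0294
10.25 [ 0.5945 -0.2145  0.1737] 0.0296 [ 0.06  0.03 -1.88]
-0.069 [ 9.979e-01 -9.034e-01  9.390e-01  6.000e-04  1.200e-03  7.000e-04]
-0.075 [ 1.0051e+00 -9.0710e-01  6.9390e+00  6.0000e-04  1.2000e-03  7.0000e-04]
```

View pics/wrist8e.png

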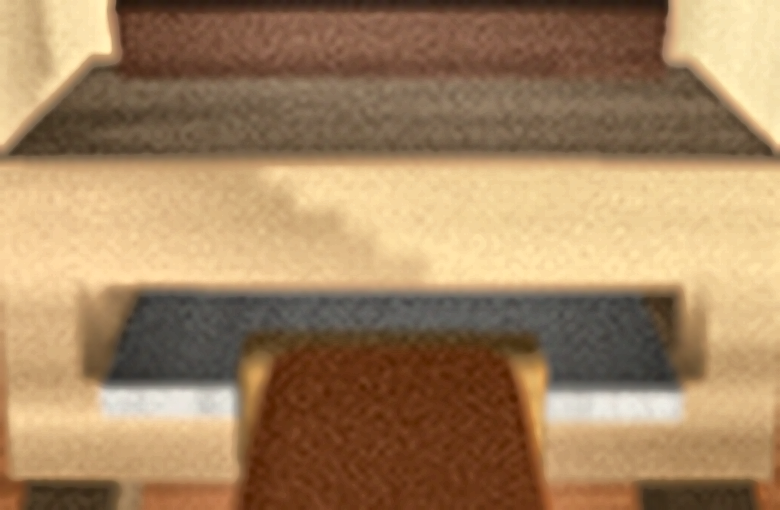

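View pics/side8e.png

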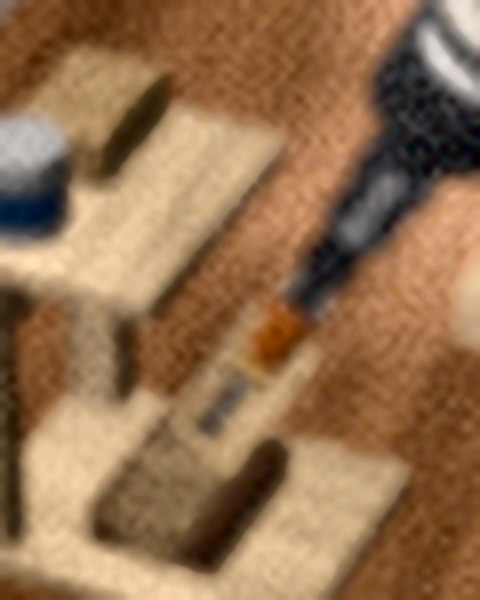

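```bash
python3 -m jog '[[0,0,2,0,0,0,20],[0,0,4,0,0,0,20],[0,0,5,0,0,0,20],[0,0,5,0,0,0,20]]' 60
```

```text
clock: 10.75
position: [0.5968, -0.2147, 0.1692]
tcp_rot: [0.088, 2.651, -0.022]
contact_force: [0.2, -0.2, -2.0]
grip_width: 0.0294
```

```bash
python3 -m jog '[[0,0,1,0,0,0,20],[0,0,2,0,0,0,20],[0,0,2,0,0,0,20]]' 60; python3 -c "
from lib import *
from cell import manip
s=manip.read_state();print(s['contact_force'].round(2),delta(tcp(s),tool_at(-.075,slotframe())))"
```

```text
clock: 11.12
position: [0.5976, -0.2149, 0.1687]
tcp_rot: [0.089, 2.649, -0.021]
contact_force: [-9.6, 3.2, 12.9]
grip_width: 0.0292
[-9.63  3.17 12.95] [ 1.4063e+00 -7.0760e-01  1.0656e+00  1.4000e-03  2.2000e-03  1.0000e-04]
```

```bash
python3 snap.py 9 -0.075; python3 - <<'E'
from lib import *
from ov import overlay
overlay(9,edge=.151)
E
```

```text
11.275 [ 0.5976 -0.2149  0.1687] 0.0294 [-8.71  2.4  13.11]
-0.075 [ 1.3720e+00 -7.4760e-01  1.0706e+00  1.3000e-03  2.3000e-03  1.0000e-04]
```

View pics/top9_ov.png

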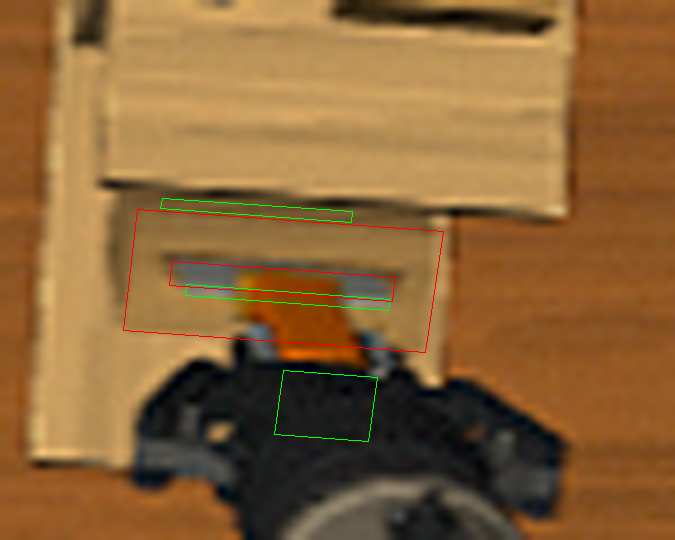

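View pics/side9_ov.png

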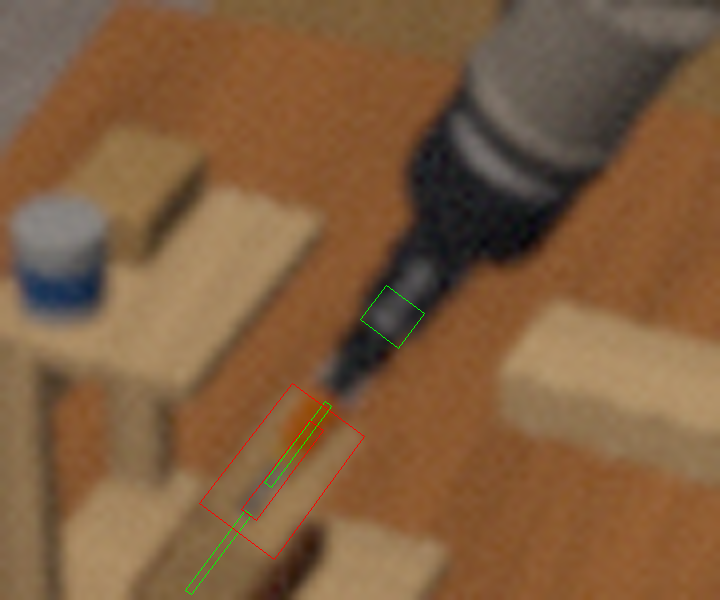

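View pics/wrist9e.png

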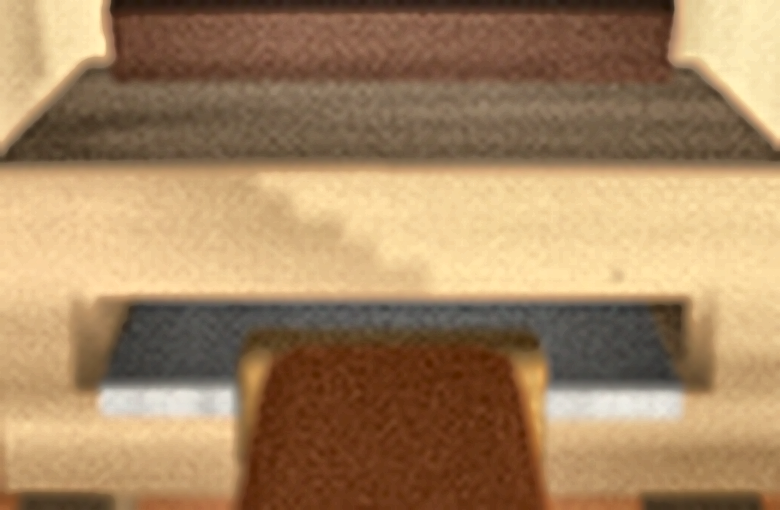

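```bash
python3 - <<'E'
from lib import *
k=9
W=np.load(f'w{k}.npy'); M0=np.load(f'M{k}.npy'); cap=dict(world_to_cam=W,fx=297.3186,fy=297.3186,cx=259.6756,cy=189.0373)
Ssc=np.eye(4); Ssc[:3,:3]=np.c_[np.cross(M0[:3,1],-M0[:3,2]),M0[:3,1],-M0[:3,2]]; Ssc[:3,3]=M0[:3,3]+M0[:3,2]*.151
ap=lambda F,P:np.asarray(P)@F[:3,:3].T+F[:3,3]
row=lambda p:((fishproj(cap,ap(Ssc,[p]))[0]-(195,140)+.5)*6-.5)
sh=row((-.002,.034,.095)); print('shoulder',sh, row((.002,.034,.095)), 'collar',row((-.008,0,.089)))
for d in(.065,.069,.072,.075):
  for dx in(-.0025,0,.0025):
    l=row((-.0045+dx,0,d-.003)); w=np.array(row((0,.039,d-.003)))-row((0,-.039,d-.003)); print(d,dx,'lip row',l[1].round(1),'diff',(sh[1]-l[1]).round(1),'slot width px',w[0].round(1), 'block front',row((-.0225,0,d))[1].round(1))
E
```

```text
shoulder [681.98396269 396.54322993] [680.17644404 427.79489076] collar [397.01003622 333.34784072]
0.065 -0.0025 lip row 278.1 diff 118.4 slot width px 568.0 block front 171.1
0.065 0 lip row 295.8 diff 100.7 slot width px 568.0 block front 171.1
0.065 0.0025 lip row 313.4 diff 83.1 slot width px 568.0 block front 171.1
0.069 -0.0025 lip row 286.6 diff 109.9 slot width px 576.9 block front 178.1
0.069 0 lip row 304.6 diff 92.0 slot width px 576.9 block front 178.1
0.069 0.0025 lip row 322.4 diff 74.1 slot width px 576.9 block front 178.1
0.072 -0.0025 lip row 293.2 diff 103.4 slot width px 583.7 block front 183.4
0.072 0 lip row 311.3 diff 85.2 slot width px 583.7 block front 183.4
0.072 0.0025 lip row 329.4 diff 67.2 slot width px 583.7 block front 183.4
0.075 -0.0025 lip row 299.9 diff 96.7 slot width px 590.7 block front 188.9
0.075 0 lip row 318.2 diff 78.3 slot width px 590.7 block front 188.9
0.075 0.0025 lip row 336.5 diff 60.1 slot width px 590.7 block front 188.9
```

```bash
python3 -m jog '[[0,0,0,0,0,0,20],[0,0,0,0,0,0,27],[0,0,0,0,0,0,32],[0,0,0,0,0,0,40],[0,0,0,0,0,0,60],[0,0,0,0,0,0,80],[0,0,0,0,0,0,80]]' 60; python3 snap.py 10 -0.075
```

```text
clock: 12.15
position: [0.5976, -0.2149, 0.1687]
tcp_rot: [0.089, 2.649, -0.021]
contact_force: [0.6, 0.2, -0.6]
grip_width: 0.0802
12.3 [ 0.5976 -0.2149  0.1687] 0.0798 [ 0.6 -0.8  0.3]
-0.075 [ 1.4203e+00 -7.1820e-01  1.0657e+00  1.3000e-03  2.3000e-03  1.0000e-04]
```

View pics/wrist10.png

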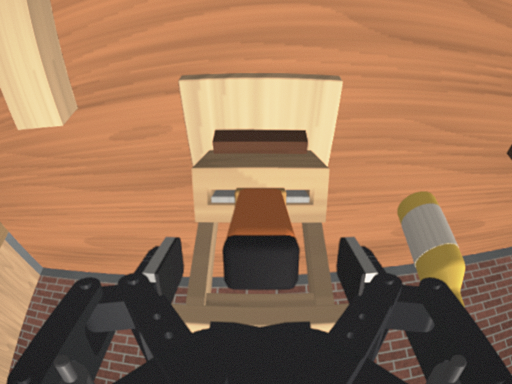

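View pics/side10e.png

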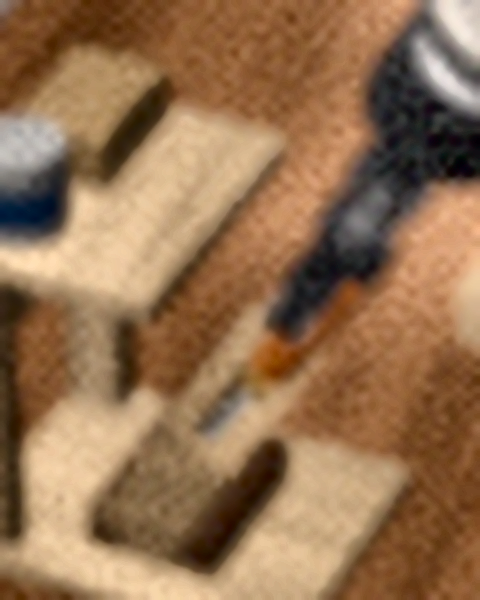

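```bash
python3 -m jog '[[0,0,-8,0,0,0,80],[0,0,-25,0,0,0,80],[0,0,-50,0,0,0,80],[0,0,-80,0,0,0,80],[0,0,-110,0,0,0,80],[0,0,-120,0,0,0,80],[0,0,-120,0,0,0,80]]' 60; python3 snap.py 11; python3 - <<'E'
from lib import *
a=cv2.imread('pics/side11.png'); cv2.imwrite('pics/side11z.png',cv2.resize(a[85:185,215:325],None,fx=6,fy=6,interpolation=cv2.INTER_LANCZOS4))
a=cv2.imread('pics/top11.png'); cv2.imwrite('pics/top11z.png',cv2.resize(a[120:215,280:380],None,fx=6,fy=6,interpolation=cv2.INTER_LANCZOS4))
E
```

```text
clock: 13.18
position: [0.5413, -0.2111, 0.2751]
tcp_rot: [0.088, 2.648, -0.02]
contact_force: [0.1, 0.4, 1.0]
grip_width: 0.0797
13.325 [ 0.541  -0.2109  0.2734] 0.0799 [-0.13 -0.52  0.1 ]
```

```bash
cat > fitm.py <<'E'
from lib import *
from scipy.optimize import minimize
def omask(img,roi):
    h=cv2.cvtColor(img,cv2.COLOR_BGR2HSV); m=((h[...,0]>=4)&(h[...,0]<=17)&(h[...,1]>200)&(h[...,2]>90)).astype(np.uint8)
    z=np.zeros_like(m); x0,y0,x1,y1=roi; z[y0:y1,x0:x1]=m[y0:y1,x0:x1]
    n,l,st,c=cv2.connectedComponentsWithStats(z); 
    if n<2: return z
    return (l==1+np.argmax(st[1:,4])).astype(np.uint8)
def box(F,z0,z1):
    P=np.array([(a,b,z) for a in(-.011,.011) for b in(-.015,.015) for z in(z0,z1)]); return P@F[:3,:3].T+F[:3,3]
def hull(uv): return cv2.convexHull(uv.astype(np.float32)).reshape(-1,2)
E
python3 - <<'E'
from fitm import *
x=[.6395,.1897,-.1215]; c,s=np.cos(x[2]),np.sin(x[2])
F=np.eye(4); F[:3,:3]=[[c,-s,0],[s,c,0],[0,0,1]]; F[:3,3]=[x[0],x[1],.015]
for n,roi in(('side',(200,190,225,235)),('top',(180,165,215,190))):
    im=cv2.imread(f'pics/{n}0.png'); m=omask(im,roi); ys,xs=np.nonzero(m)
    print(n,m.sum(),xs.min(),xs.max(),ys.min(),ys.max(),xs.mean().round(2),ys.mean().round(2))
    for zc in(.16,.17,.175,.18,.185):
        h=hull(proj(n,box(F,.101,zc))); print(zc,h.mean(0).round(2),h.min(0).round(1),h.max(0).round(1),'area',cv2.contourArea(h).round(1))
for n,roi in(('side',(230,95,300,170)),('top',(300,160,360,215))):
    im=cv2.imread(f'pics/{n}11.png'); m=omask(im,roi); ys,xs=np.nonzero(m)
    print(n,m.sum(),xs.min(),xs.max(),ys.min(),ys.max(),xs.mean().round(2),ys.mean().round(2))
im=cv2.imread('pics/wrist11.png'); m=omask(im,(200,140,320,320)); ys,xs=np.nonzero(m); print('wrist',m.sum(),xs.min(),xs.max(),ys.min(),ys.max())
E
```

```text
side 127 207 216 203 223 211.28 212.84Traceback (most recent call last):
  File "<stdin>", line 8, in <module>
AttributeError: 'float' object has no attribute 'round'
```

```bash
python3 - <<'E'
from fitm import *
x=[.6395,.1897,-.1215]; c,s=np.cos(x[2]),np.sin(x[2])
F=np.eye(4); F[:3,:3]=[[c,-s,0],[s,c,0],[0,0,1]]; F[:3,3]=[x[0],x[1],.015]
for n,roi in(('side',(200,190,225,235)),('top',(180,165,215,190))):
    im=cv2.imread(f'pics/{n}0.png'); m=omask(im,roi); ys,xs=np.nonzero(m)
    print(n,m.sum(),xs.min(),xs.max(),ys.min(),ys.max(),xs.mean().round(2),ys.mean().round(2))
    for zc in(.16,.17,.175,.18,.185):
        h=hull(proj(n,box(F,.101,zc))); print(zc,h.min(0).round(1),h.max(0).round(1),'area',round(cv2.contourArea(h),1))
for n,roi in(('side',(230,95,300,170)),('top',(300,160,360,215))):
    im=cv2.imread(f'pics/{n}11.png'); m=omask(im,roi); ys,xs=np.nonzero(m)
    print(n,m.sum(),xs.min(),xs.max(),ys.min(),ys.max(),xs.mean().round(2),ys.mean().round(2))
im=cv2.imread('pics/wrist11.png'); m=omask(im,(200,140,320,320)); ys,xs=np.nonzero(m); print('wrist',m.sum(),xs.min(),xs.max(),ys.min(),ys.max())
sl=slotframe()
for d,t,xo in((.075,0,0),(.075,.067,.0025),(.069,.067,.0025),(.060,.067,.0025),(.075,.12,.0025)):
    # tilt to front about slot y: z axis toward -x
    Rt=R.from_rotvec([0,-t,0]).as_matrix(); G=np.eye(4); G[:3,:3]=Rt; G[:3,3]=[xo,0,-d]; F=sl@G
    for n in('side','top'):
        h=hull(proj(n,box(F,.101,.178))); mm=np.zeros((384,512),np.uint8); cv2.fillConvexPoly(mm,(h*16).round().astype(np.int32),1,shift=4); ys,xs=np.nonzero(mm)
        print(d,t,n,mm.sum(),xs.min(),xs.max(),ys.min(),ys.max(),xs.mean().round(2),ys.mean().round(2))
E
```

```text
side 127 207 216 203 223 211.28 212.84
0.16 [206.6 203.7] [218.6 224.4] area 181.7
0.17 [206.3 201.5] [218.6 224.4] area 206.3
0.175 [206.2 200.4] [218.6 224.4] area 218.7
0.18 [206.1 199.3] [218.6 224.4] area 231.2
0.185 [205.9 198.2] [218.6 224.4] area 243.8
top 2 197 198 165 166 197.5 165.5
0.16 [187.6 169.6] [201.3 181. ] area 120.0
0.17 [187.  169.1] [201.3 181. ] area 129.9
0.175 [186.7 168.8] [201.3 181. ] area 134.9
0.18 [186.5 168.5] [201.3 181. ] area 140.0
0.185 [186.2 168.1] [201.3 181. ] area 145.2
side 78 262 274 138 151 268.27 144.65
top 123 322 334 182 196 327.19 188.31Traceback (most recent call last):
  File "<stdin>", line 12, in <module>
    return umr_minimum(a, axis, None, out, keepdims, initial, where)
ValueError: zero-size array to reduction operation minimum which has no identity
```

```bash
python3 - <<'E'
from fitm import *
im=cv2.imread('pics/wrist11.png'); hsv=cv2.cvtColor(im,cv2.COLOR_BGR2HSV)
W=np.load('w11.npy'); cap=dict(world_to_cam=W,fx=297.3186,fy=297.3186,cx=259.6756,cy=189.0373)
sl=slotframe()
for d,t,xo in((.075,0,0),(.075,.067,.0025),(.069,.067,.0025),(.060,.067,.0025)):
    G=np.eye(4); G[:3,:3]=R.from_rotvec([0,-t,0]).as_matrix(); G[:3,3]=[xo,0,-d]; F=sl@G
    q=lambda P:fishproj(cap,np.asarray(P)@F[:3,:3].T+F[:3,3]).round(1).tolist()
    print(d,t,'captop',q([(-.011,0,.198),(.011,0,.198),(0,.015,.198),(0,-.015,.198)]),'handlebase',q([(-.011,0,.101)]),'bladetop',q([(-.002,.035,.095),(-.002,-.035,.095)]))
print('lip',fishproj(cap,(np.array([(-.0045,0,-.003),(-.0225,0,0)])@sl[:3,:3].T+sl[:3,3])).round(1).tolist())
for col in(260,):
    for r in range(130,260,2): print(r,im[r,col-2:col+3].mean(0).round(0)[::-1].tolist(),hsv[r,col].tolist(), '| c290', im[r,283:287].mean(0).round(0)[::-1].tolist())
E
```

```text
0.075 0 captop [[259.5, 184.0], [259.5, 211.1], [279.0, 197.8], [240.0, 197.7]] handlebase [[259.4, 158.8]] bladetop [[291.1, 165.8], [227.7, 165.8]]
0.075 0.067 captop [[259.5, 169.9], [259.5, 198.2], [279.2, 184.2], [239.8, 184.2]] handlebase [[259.4, 154.8]] bladetop [[291.1, 162.4], [227.6, 162.3]]
0.069 0.067 captop [[259.5, 171.8], [259.5, 200.8], [279.7, 186.4], [239.2, 186.4]] handlebase [[259.4, 155.8]] bladetop [[291.7, 163.5], [227.0, 163.5]]
0.06 0.067 captop [[259.5, 174.8], [259.5, 204.9], [280.6, 190.1], [238.4, 190.1]] handlebase [[259.4, 157.4]] bladetop [[292.6, 165.3], [226.1, 165.3]]
lip [[259.4, 159.4], [259.4, 144.6]]
130 [107.0, 73.0, 53.0] [12, 140, 104] | c290 [104.0, 70.0, 52.0]
132 [108.0, 74.0, 55.0] [11, 126, 107] | c290 [106.0, 72.0, 53.0]
134 [106.0, 72.0, 52.0] [11, 125, 106] | c290 [105.0, 71.0, 53.0]
136 [101.0, 68.0, 51.0] [10, 124, 101] | c290 [108.0, 73.0, 54.0]
138 [103.0, 85.0, 64.0] [15, 91, 104] | c290 [103.0, 82.0, 62.0]
140 [104.0, 85.0, 64.0] [15, 97, 103] | c290 [106.0, 86.0, 66.0]
142 [103.0, 84.0, 64.0] [16, 95, 107] | c290 [102.0, 84.0,
[... 3221 characters left out ...]
4.0, 87.0]
240 [222.0, 182.0, 137.0] [16, 98, 221] | c290 [221.0, 182.0, 137.0]
242 [230.0, 197.0, 149.0] [18, 91, 230] | c290 [230.0, 198.0, 149.0]
244 [234.0, 205.0, 154.0] [19, 88, 235] | c290 [234.0, 205.0, 154.0]
246 [235.0, 206.0, 155.0] [19, 88, 234] | c290 [234.0, 205.0, 154.0]
248 [234.0, 204.0, 153.0] [19, 88, 233] | c290 [232.0, 199.0, 150.0]
250 [224.0, 189.0, 142.0] [17, 94, 224] | c290 [222.0, 188.0, 141.0]
252 [225.0, 190.0, 144.0] [17, 92, 224] | c290 [230.0, 196.0, 148.0]
254 [236.0, 209.0, 157.0] [20, 86, 236] | c290 [239.0, 214.0, 161.0]
256 [237.0, 211.0, 158.0] [20, 85, 237] | c290 [236.0, 206.0, 156.0]
258 [237.0, 210.0, 157.0] [21, 85, 238] | c290 [236.0, 208.0, 156.0]
```

```bash
python3 - <<'E'
from fitm import *
im=cv2.imread('pics/wrist11.png').astype(float); g=im.mean(2)
def cross(v,lo,hi,lev):
    out=[]
    for i in range(lo,hi):
        if (v[i]-lev)*(v[i+1]-lev)<=0 and v[i]!=v[i+1]: out.append(round(i+(lev-v[i])/(v[i+1]-v[i]),2))
    return out
for r in(180,184,188): print(r,cross(g[r],225,295,100))
for r in(163,164): print(r,g[r,215:305].round(0).astype(int).tolist())
c=g[:,258:262].mean(1); print('cap end',cross(c,185,200,90),'base',cross(c,150,160,115), 'orange/cap',cross(c,160,172,55))
c=g[:,283:287].mean(1); print('c285',[(i,round(c[i])) for i in range(154,170)])
# clean tilt/depth fit
W=np.load('w11.npy'); cap=dict(world_to_cam=W,fx=297.3186,fy=297.3186,cx=259.6756,cy=189.0373); sl=slotframe()
def pred(p):
    d,t,xo,yo=p; G=np.eye(4); G[:3,:3]=R.from_rotvec([0,-t,0]).as_matrix(); G[:3,3]=[xo,yo,-d]; F=sl@G
    q=lambda P:fishproj(cap,np.asarray([P])@F[:3,:3].T+F[:3,3])[0]
    return q((.011,0,.198))[1],q((0,.015,.198))[0],q((0,-.015,.198))[0],q((-.011,0,.101))[1],q((-.002,.03,.095))[1]
np.set_printoptions(suppress=True)
for p in((.075,.067,.0025,0),(.075,.08,.003,0),(.072,.075,.0025,0),(.069,.08,.0025,0)): print(p,np.round(pred(p),2))
E
```

```text
180 [np.float64(240.7), np.float64(279.22)]
184 [np.float64(241.03), np.float64(278.59), np.float64(292.53)]
188 [np.float64(240.86), np.float64(278.71), np.float64(291.89)]
163 [169, 164, 167, 164, 166, 166, 165, 164, 162, 150, 134, 130, 143, 167, 177, 182, 179, 179, 179, 186, 183, 186, 185, 185, 176, 180, 181, 176, 142, 109, 83, 76, 73, 76, 75, 72, 77, 75, 72, 75, 76, 74, 72, 77, 75, 75, 76, 77, 74, 74, 74, 77, 72, 75, 73, 76, 76, 75, 71, 80, 111, 153, 179, 185, 186, 181, 183, 187, 185, 184, 188, 187, 184, 182, 185, 180, 152, 109, 129, 148, 157, 173, 176, 175, 175, 175, 176, 178, 175, 180]
164 [174, 167, 167, 167, 167, 163, 167, 170, 163, 150, 131, 123, 131, 159, 172, 175, 172, 167, 171, 179, 184, 182, 183, 179, 177, 177, 181, 175, 137, 98, 76, 74, 76, 75, 75, 74, 75, 74, 74, 76, 75, 77, 76, 75, 75, 77, 75, 75, 76, 77, 77, 73, 75, 75, 75, 76, 75, 77, 73, 71, 99, 153, 180, 184, 181, 182, 181, 186, 185, 186, 183, 183, 183, 183, 184, 179, 148, 109, 123, 143, 153, 172, 175, 177, 174, 173, 175, 175, 174, 178]
cap end [np.float64(195.32)] base [np.float64(154.88)] orange/cap [np.float64(166.78)]
c285 [(154, 183), (155, 184), (156, 186), (157, 185), (158, 173), (159, 132), (160, 98), (161, 123), (162, 168), (163, 186), (164, 184), (165, 158), (166, 112), (167, 102), (168, 110), (169, 136)]
(0.075, 0.067, 0.0025, 0) [198.16 279.21 239.75 154.76 162.33]
(0.075, 0.08, 0.003, 0) [195.57 279.24 239.72 153.99 161.66]
(0.072, 0.075, 0.0025, 0) [197.45 279.5  239.47 154.51 162.21]
(0.069, 0.08, 0.0025, 0) [197.48 279.78 239.2  154.55 162.35]
```

```bash
python3 - <<'E'
from lib import *
a=cv2.imread('pics/top0.png').astype(float); b=cv2.imread('pics/top11.png').astype(float)
for n,(x0,y0,x1,y1) in dict(bottle=(240,118,276,160),sanding=(240,236,268,268),handscrew=(70,160,140,262),offcut=(372,195,412,255),block=(175,162,222,200),small=(176,130,202,156)).items():
    print(n,'mean abs diff',np.abs(a-b)[y0:y1,x0:x1].mean().round(2))
from cell import manip
s=manip.read_state(); print(s['clock'],s['contact_force'].round(2),s['grip_width'])
manip.job_done()
E
```

```text
bottle mean abs diff 2.98
sanding mean abs diff 3.0
handscrew mean abs diff 3.15
offcut mean abs diff 3.39
block mean abs diff 6.17
small mean abs diff 3.2
13.325 [-0.13 -0.52  0.1 ] 0.07988532971000718
the job is handed in; nothing more can be done
```

The scraper is in the leaning slot under the rack's shelf. I let go of it there and handed the job in at 13.3 s.

- **What I did:** I gripped the handle across its 30 mm width and lifted the scraper clear of the drying block. I tilted it 28° and led the blade down the slot, still held. It stopped against the floor with about 16 N at roughly 74 mm by my rack fit. Then I opened the fingers and backed off 120 mm along the slot.
- **Depth and lean:** I had used up the picture-viewing limit, so the last check was numeric, on the wrist image. The handle base, cap and blade shoulders match a scraper about 75 mm deep, with an uncertainty of 2–3 mm. After release it leaned about 0.07 rad towards the front within the slot's play, which is inside the 0.12 rad limit.
- **Robot clear:** The final force reading was about 0.5 N, which is the usual noise.
- **Bystanders:** In the top camera view, the glue bottle, sanding block, handscrew and offcut look the same before and after, apart from noise.
- **Disagreements:** An earlier wrist-view estimate, taken at floor contact, put the depth at about 72 mm, with one cue as low as 69 mm. The wrist and fixed cameras also differed by about 3 mm when I first located the scraper.

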